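# Refit the sprung roller in the packing bench's roller track

### The arm

A 7-joint arm with a two-finger parallel gripper is mounted at the origin on the work surface. World frame = base frame: x ahead of the robot, y to its left, z up, the work surface at z = 0. Lengths are in mm, angles in rad, forces in N, time in s.
With the tool pointing down it reaches from about 400 to 875 mm from the base axis. Payload 4.4 kg.
Tool frame: the origin (TCP) lies at the very end of the fingers, on their centre line; the grasp point (between the pads) lies 19 mm behind it; z points along the fingers, y is the line along which they close (so a half turn about z gives the same grasp; the last joint's range is limited). The gripper opens to 85 mm and grips with 20 to 120 N. Pads are 22 mm wide; open, the fingers measure 114 mm over their backs; the gripper's body (76 mm by 85 mm) begins 54 mm behind the grasp point. The pads swing forward as they close: fully open they stand 13 mm farther back than shut.
Start: joints at [-0.066, 0.628, 0.038, 1.517, -0.027, 0.996, -0.02], TCP at [650.014, 0.028, 211.113] pointing down, gripper open.
Joint ranges: [-3.06, 3.06], [-0.37, 2.12], [-1.25, 1.32], [0.18, 2.47], [-1.1, 4.24], [0.23, 1.98], [-2.94, 2.94]. Speed limits (rad/s): [2.57, 2.57, 3.14, 3.14, 3.14, 3.14, 3.14].

### API

Orientations are given as [roll, pitch, yaw] about the fixed x, y, z axes, in that order (R = Rz(yaw) Ry(pitch) Rx(roll)).
In Python, from cell import ctrl gives the robot as it stands.
- The arm moves only by the tool jog_arm, never from a script. Its argument "plan" is a list of rows, each an object of numbers: "tx", "ty", "tz": the shift along the tool's x, y, z as a fraction of full scale; "wx", "wy", "wz": the turn, a rotation vector about the tool's x, y, z as a fraction of full scale; "claw": the closure, from 0 (fully open) to 1 (shut). In form: [{"tx": .., "ty": .., "tz": .., "wx": .., "wy": .., "wz": .., "claw": ..}, ...]. A call has 1 to 12 rows; each row is the pose to reach, as a shift and turn from the pose commanded when the call began, along the tool's axes at that moment; what a row does not reach only later rows make up. Full scale, the value 1, is 300 mm for a shift and 90 degrees for a turn. A row lasts 1/10 s, in which the tool goes at most 50 mm and 8.59 degrees, less where a joint would pass 70% of its speed; a pose out of reach is approached as far as the arm can. A call with a number of a shift or a turn outside -1 to 1 is refused whole. A call with a gripper value outside its range is refused whole. The fingers move at their own pace and stop on an object; the grip force is fixed at half the most. Time passes only in rows, so rows that repeat a pose let the fingers close. It gives the time, the measured TCP pose, the force, the opening and the grip force at its end, in the units of the state.
- ctrl.read_state(): the state, without advancing time (a new reading comes with each control period).
- ctrl.get_image(name): name is "scene" or "side" or "wrist"; returns a dict with "img" (480x640x3 uint8, red, green, blue), "depth" (480x640 float32, mm along the optical axis (not along the pixel's ray), 0 where there is no reading), "fx", "fy", "cx", "cy" (pixels), "position" and "orientation" of the camera in the world; the wrist camera has in their place "hand_eye" (4x4, takes a point from camera to tool coordinates, whose origin is the TCP and whose axes are the flange's). Camera axes: x right, y down, z forward; pixel columns grow to the right and rows downward; lengths in mm; the calibration is good to about 2 mm. A picture is of the moment at which its call begins: read the wrist's pose just before it.
- ctrl.finish_job(): hands the job in; it is judged then, once.
Trained networks look in a picture, given as the dict that the camera call returned (one of the last four; its "shot" number tells which), for a name from the list of things; names that differ only in an ending like _2 or _b are one class to them, and where a whole thing is asked for, a point or a joint stands for the part that bears it (a point fixed in the world has none). Each returns a list of dicts, best first, with "score" (0 to 1); they miss things now and then, are a little off and sometimes report something else, mostly with a low value. They report only what shows in the picture. A call takes as long as a camera call. They do not tell look-alikes from the thing itself.
- ctrl.trace(picture, thing): "pixels" (480x640 bool, what is visible of it) and "extent" ([centre column, centre row, width, height] in pixels, round what is visible of it).
The state is a dict: "clock": time; "qpos": joint angles; "qd": joint speeds; "tau": joint torques, N m; "eef_pos": TCP position; "tool_rot": TCP orientation; "force": force on the tool from outside, world axes, zero at the start; "torque": the same for the moment, N m; "width": finger opening in mm; "gripper_force": force on a finger pad.
Only numpy, scipy, OpenCV 4.12 (cv2) and the standard library are available. Lean on these libraries where they do the work, as an engineer would, in place of code of your own. Each camera call takes 0.05 s, during which the arm holds its last target. There are 200 camera calls.

### The job

One roller is missing from the small roller track on the packing bench; it lies in the wooden cradle. Fit it back in the gap: press its sprung axle against the tall guard side, ease it down between the two rails, feeling for the recesses (the frame's height is not known exactly), and let it spring home so that both axle ends sit fully in their recesses, then let go of it. Work gently, never force the roller or the track, and leave everything else on the bench where it is.

Things in the scene. Friction and masses are not known exactly. Their poses are not given: they have to be found in the camera images.
- seat (a point): The track's empty place, half-way between the rails: x along the track, y from tall guard rail (-y) to low rail (+y), z up. Each rail's plane inner face (y = -48 and +48 mm) has a sharp-edged recess at x = 0, 14 wide, 12 high, 5 mm deep in the guard rail, 7 mm in the low rail. Both recesses lie at one height, nominally z = 0, but truly anywhere from 12 mm below to 12 mm above: see track.
- roller_mid (a point): Centre of the loose roller, on its axis: grey plastic cylinder, 30 mm diameter, 80 mm long, about 0.25 kg, y along its axis. Free length over both axle ends 109 mm, 93 mm fully pushed in; under 96 mm passes between the rails. At home its +y boss rests on the low rail's face and its centre is 5 mm from the seat point towards the low rail. At the start it lies in the cradle, axis 50 mm up.
- roller: The same roller, same origin and axes. +y end: black boss, 18 mm diameter, to y = +43 mm, then the fixed short steel axle end, to y = +49; it belongs in the low rail. -y end: black boss, 18 mm diameter, to y = -44, then the long greased sprung axle end, to y = -60 when free; it belongs in the guard rail. Axle ends are 10 mm in diameter.
- fixed_tip (a point): Tip of the roller's fixed axle end (centre of its end face, 49 mm from the roller's centre, tapered from 10 to 8 mm diameter over its last 2 mm).
- sprung_tip (a point): Tip of the roller's sprung axle end (centre of its end face, 60 mm from the roller's centre when free, tapered from 10 to 8 mm diameter over its last 2 mm). Moves with the spring.
- axle (a joint): How far the sprung axle end is pushed in, m: 0 free, 0.016 when the boss behind it meets the guard rail's face (a hard stop). Spring: 3 N at the start of travel and 0.4 N more per mm (8.2 N at 13 mm, 9.4 N at 16 mm); 2 mm pushed in at home.
- cradle_base (a point): Wooden cradle fixed to the bench, base 90 x 80 x 8 mm; origin at the centre of its underside, y along the roller it holds. Two V rests, 10 mm thick, at y = -28 and +28 mm, reach 50 mm up and 26 mm to each side of the roller's axis; 46 mm are free between them for the fingers, down to 8 mm above the bench.
- bin_base (a point): Blue open parts bin 110 x 100 x 55 mm, fixed; centre of its underside. Bystander.
- track: Roller track, bare metal, level, 350 mm long, fixed; origin on the bench 75 mm below the seat point. Its upper frame (rails, recesses, rollers) is clamped on the legs up to 12 mm higher or lower than nominal; no reading tells, so feel for the recesses. Above their true line: guard rail's top 62 mm, low rail's top 12.5 mm. Fixed 30 mm rollers lie across at x = -75, +75 mm, on that line.
- core: Upright brown cardboard-coloured cylinder, 38 mm diameter, 70 mm high, loose; origin at its underside. Bystander.
- driver: Screwdriver lying on the bench, loose. Bystander.
- jar: Closed jar, 60 mm diameter, 90 mm high, loose; origin at its underside. Bystander.
- carton: Small carton 100 x 70 x 60 mm, loose; origin at its underside. Bystander.
- cup: White plastic cup, 74 mm wide, 85 mm high, loose; origin at its underside. Bystander.
- tape: Clear plastic ring (tape roll core) 90 mm wide, 45 mm high, loose; origin at its underside. Bystander.
Not all that is in view belongs to the job. Of the things like the roller, leave any that is purple; of the rest the smaller one is meant.

How it is judged:
By the outcome, as a careful person would: the job done as asked, in the order asked, and still so for the second after the job is handed in, with the robot touching nothing.
It also fails if it takes over 72 s, if anything falls off the work surface, if the arm or the gripper's body presses on something with over 40 N, if the wrist force passes 120 N, or if a joint passes its speed limit or range.

## Working session

There is one attempt and no reset: what is moved stays moved. The work goes in short steps, Python scripts to look and compute and a tool call to move; the robot and the scene stay as the last step left them, time stands still between calls to the robot, and variables do not carry over. Pictures are saved under pics/ and viewed, at most 10 in all, crops included, and the job is handed in when it is done.

Besides the shell and the picture viewer there is one more tool, called by a JSON object that holds its "name" and its "arguments", one argument or row to a line. jog_arm: Moves the arm, as the interface text tells. Shift numbers are shares of 300 mm and turn numbers shares of 90 degrees, none past 1 either way. Its arguments: {"type":"object","properties":{"plan":{"type":"array"}},"required":["plan"]}

```bash
mkdir -p pics; ls
cat > h.py <<'E'
import numpy as np, cv2
from scipy.spatial.transform import Rotation as R
from cell import ctrl
def pose(p):
    if 'hand_eye' in p:
        s=p['state']; T=np.eye(4); T[:3,:3]=R.from_euler('xyz',s['tool_rot']).as_matrix(); T[:3,3]=s['eef_pos']
        return T@np.array(p['hand_eye'])
    o=np.array(p['orientation']); T=np.eye(4)
    T[:3,:3]=o if o.shape==(3,3) else R.from_euler('xyz',o).as_matrix()
    T[:3,3]=p['position']; return T
def get(n):
    s=ctrl.read_state(); p=ctrl.get_image(n); p['state']=s; return p
def cloud(p):
    v,u=np.mgrid[:480,:640]; d=p['depth']
    c=np.stack([(u-p['cx'])/p['fx']*d,(v-p['cy'])/p['fy']*d,d],-1)
    T=pose(p); w=c@T[:3,:3].T+T[:3,3]; w[d<=0]=np.nan; return w
def save(p,n,box=None,k=1):
    im=p['img'][...,::-1]
    if box: im=im[box[1]:box[3],box[0]:box[2]]
    cv2.imwrite('pics/'+n,cv2.resize(im,None,fx=k,fy=k,interpolation=cv2.INTER_CUBIC))
E
python3 - <<'E'
from h import *
print(ctrl.read_state())
for n in ['scene','side']:
    p=get(n); save(p,n+'.png'); w=cloud(p); np.savez(n+'.npz',w=w,img=p['img'],T=pose(p),k=[p['fx'],p['fy'],p['cx'],p['cy']])
    print(n,p['position'],p['orientation'],p['fx'])
    for t in ['roller','cradle_base','track','core','bin_base','jar','carton','cup','tape','driver']:
        for r in ctrl.trace(p,t)[:3]:
            q=w[r['pixels']]; print(t,round(r['score'],2),np.round(r['extent']),np.round(np.nanmedian(q,0)) if len(q) else '')
E
```

```text
pics
{'clock': 0.0, 'qpos': array([-0.06578138,  0.62937165,  0.03842115,  1.51838556, -0.02697685,
        0.99632836, -0.0199818 ]), 'qd': array([ 1.32420363e-03, -7.64234882e-04, -1.37359860e-03, -2.20620075e-04,
        1.10558853e-03, -4.23718383e-04, -1.14157333e-06]), 'tau': array([-1.11932164e-03, -5.63405585e+01,  1.22606792e+00, -1.93450052e+01,
        1.09587883e-02,  1.05136272e-02, -8.84369996e-06]), 'eef_pos': array([6.49311598e+02, 2.06615125e-02, 2.10166623e+02]), 'tool_rot': array([-3.13961756e+00,  3.51891953e-05,  1.57082498e+00]), 'force': array([ 0.17596825, -0.65552927, -0.17638838]), 'torque': array([-0.01341597, -0.00983881,  0.02389923]), 'gripper_force': 0.0, 'width': 85.3616622729406}
scene [1044.70607372  330.26472075  974.3798197 ] [-2.51536934  0.01704906  2.00419689] 487.3777481975542
roller 0.85 [486. 255.  36.  27.] [325. 395.  26.]
roller 0.61 [422. 225.  36.  52.] [307. 237.  37.]
roller 0.58 [436. 292.  49.  11.] [490. 327.  62.]
cradle_base 0.96 [436. 301.  44.  39.] [502. 335.   9.]
track 0.58 [313. 229.  13.  24.] [446.  10.  61.]
track 0.55 [2
[... 517 characters left out ...]
160.  28.  23.] [483. 320.  59.]
roller 0.75 [219. 213.  36.  41.] [294. 222.  34.]
roller 0.69 [216. 168.  19.  30.] [318. 385.  26.]
cradle_base 0.82 [283. 176.  47.  33.] [472. 315.   8.]
track 0.8 [411. 316. 197.  96.] [ 554. -220.   74.]
core 0.65 [311. 260.  15.  32.] [432.  -7.  55.]
bin_base 0.84 [328. 219.  51.  52.] [526. 135.  21.]
bin_base 0.53 [285. 176.  46.  31.] [473. 314.   8.]
jar 0.82 [403. 214.  32.  40.] [679.  39.  62.]
carton 0.59 [362. 174.  49.  41.] [654. 213.  54.]
cup 0.93 [271. 126.  28.  46.] [507. 471.  58.]
tape 0.6 [464. 399.  51.  55.] [ 585. -385.   34.]
driver 0.73 [345. 432. 115.  44.] [ 400. -387.   21.]
driver 0.16 [283. 161.  30.  20.] [484. 318.  59.]
```

View both.

View pics/scene.png

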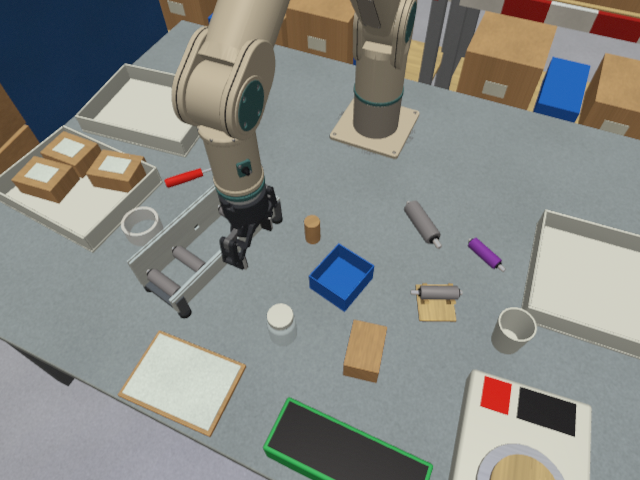

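View pics/side.png

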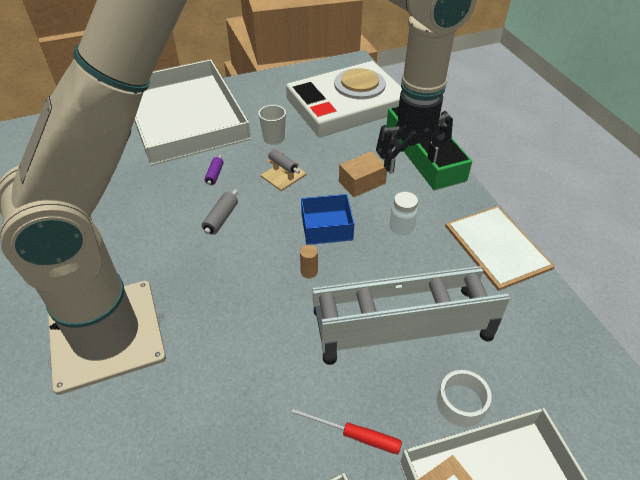

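Candidates: grey roller in the cradle (scene 440,292), bigger grey roller lying on the bench (422,224), purple roller (486,253). Purple is excluded and the smaller grey is the one in the cradle. Checking it in a crop and measuring.

Run:
```python
from h import *
for n in ['scene','side']:
    d=np.load(n+'.npz'); w=d['w']; 
    P=w.reshape(-1,3); P=P[np.isfinite(P[:,0])]
    # cradle region: points above 52
    m=(abs(P[:,0]-490)<90)&(abs(P[:,1]-322)<80)&(P[:,2]>53)&(P[:,2]<75); q=P[m]
    c=q[:,:2].mean(0); u=np.linalg.svd(q[:,:2]-c)[2][0]; a=(q[:,:2]-c)@u
    print(n,'roller',c,u,np.degrees(np.arctan2(u[1],u[0])),a.min(),a.max(),q[:,2].max())
    m=(P[:,0]>420)&(P[:,0]<830)&(P[:,1]>-360)&(P[:,1]<-60); q=P[m]; 
    print(np.histogram(q[:,2],np.arange(20,170,5)))
    top=q[(q[:,2]>105)&(q[:,2]<170)]
    g=top[top[:,2]>np.percentile(top[:,2],90)-3]
    for zlo,zhi in [(80,95),(100,118),(120,135),(130,150)]:
        t=q[(q[:,2]>zlo)&(q[:,2]<zhi)]
        if len(t)>20:
            r=cv2.fitLine(t[:,:2].astype(np.float32),cv2.DIST_HUBER,0,.01,.01).ravel(); a=(t[:,:2]-r[2:])@r[:2]
            print(zlo,zhi,len(t),r,np.degrees(np.arctan2(r[1],r[0])),r[2:]+r[:2]*a.min(),r[2:]+r[:2]*a.max(), np.median(t[:,2]))
im1=np.load('scene.npz')['img'][...,::-1][265:325,390:480]; im2=np.load('scene.npz')['img'][...,::-1][180:320,120:270]
cv2.imwrite('pics/crop.png',np.hstack([cv2.resize(im1,(400,267),interpolation=2),cv2.resize(im2,(286,267),interpolation=2)]))
```

```text
scene roller [488.87983654 327.17434672] [-0.39939147  0.91678048] 113.54014154189166 -55.98313280613091 50.52002236629105 69.5542369151733
(array([ 69,  72, 337, 250, 265, 262, 204, 216, 225, 337, 543, 989, 249,
       149, 161, 145, 158, 165, 165, 149, 294, 387,  11,   0,   0,   0,
         0,   0,   0]), array([ 20,  25,  30,  35,  40,  45,  50,  55,  60,  65,  70,  75,  80,
        85,  90,  95, 100, 105, 110, 115, 120, 125, 130, 135, 140, 145,
       150, 155, 160, 165]))
80 95 559 [ 9.8067605e-01 -1.9563873e-01  6.1000574e+02 -2.4761772e+02] -11.282039 [ 476.71307597 -221.02667042] [ 727.56872242 -271.07080081] 85.99915051376217
100 118 567 [ 9.7983396e-01 -1.9981351e-01  6.0808997e+02 -2.4741843e+02] -11.526052 [ 474.96128948 -220.27004237] [ 727.58865119 -271.78730259] 108.79392117666214
120 135 692 [ 9.8013729e-01 -1.9832006e-01  6.0991760e+02 -2.5094446e+02] -11.438738 [ 472.57580526 -223.15484738] [ 727.02154057 -274.63915915] 125.56911595271634
side roller [483.14064208 322.78459112] [ 0.43156638 -0.90208118] -64.43299223104957 -47.72810961080921 53.28735367564657 68.8003
[... 170 characters left out ...]
    0,    0,    0,    0,    0,    0]), array([ 20,  25,  30,  35,  40,  45,  50,  55,  60,  65,  70,  75,  80,
        85,  90,  95, 100, 105, 110, 115, 120, 125, 130, 135, 140, 145,
       150, 155, 160, 165]))
80 95 737 [ 9.7971177e-01 -2.0041166e-01  5.6996387e+02 -2.4817238e+02] -11.561032 [ 403.84142469 -214.19006266] [ 725.84053959 -280.05880063] 87.4828512811414
100 118 905 [ 9.7957307e-01 -2.0108840e-01  5.7219586e+02 -2.4864377e+02] -11.600613 [ 420.33104403 -217.46870447] [ 725.36294949 -280.08616429] 108.90980303601657
120 135 1052 [ 9.7985160e-01 -1.9972691e-01  5.7191553e+02 -2.4314336e+02] -11.520989 [ 420.11899541 -212.20208718] [ 727.51849896 -274.86050666] 123.77258812142026
```

View pics/crop.png

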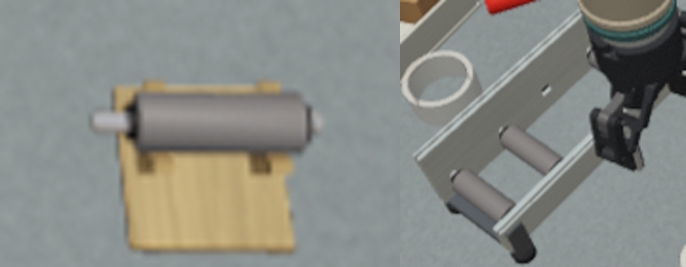

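The crop shows the grey roller in the cradle, with its long sprung axle end at the image left (which is world -y/+x) and its short end at the right. The guard rail's recess shows at about scene (196,226). I'll move over the cradle for a wrist view.

{"name": "jog_arm", "arguments": {
  "plan": [
    {"tx": 0.95,"ty": -0.54,"tz": -0.1,"wz": -0.27,"claw": 0},
    {"tx": 0.95,"ty": -0.54,"tz": -0.1,"wz": -0.27,"claw": 0},
    {"tx": 0.95,"ty": -0.54,"tz": -0.1,"wz": -0.27,"claw": 0},
    {"tx": 0.95,"ty": -0.54,"tz": -0.1,"wz": -0.27,"claw": 0},
    {"tx": 0.95,"ty": -0.54,"tz": -0.1,"wz": -0.27,"claw": 0},
    {"tx": 0.95,"ty": -0.54,"tz": -0.1,"wz": -0.27,"claw": 0},
    {"tx": 0.95,"ty": -0.54,"tz": -0.1,"wz": -0.27,"claw": 0},
    {"tx": 0.95,"ty": -0.54,"tz": -0.1,"wz": -0.27,"claw": 0},
    {"tx": 0.95,"ty": -0.54,"tz": -0.1,"wz": -0.27,"claw": 0}
  ]
}}

```text
invalid input at $.plan[0]: expected keys tx, ty, tz, wx, wy, wz, claw
```

Run:
```python
from h import *
p=get('wrist'); save(p,'w1.png'); w=cloud(p); s=p['state']; print(s['eef_pos'],s['tool_rot'],s['qd'].max(),np.round(p['hand_eye'],2),p['fx'])
np.savez('w1.npz',w=w,img=p['img'])
for r in ctrl.trace(p,'roller')[:3]: print(r['score'],r['extent'],np.nanmedian(w[r['pixels']],0))
# unobstructed track now
p=get('scene'); save(p,'scene2.png',(110,150,310,320),3); np.savez('scene2.npz',w=cloud(p),img=p['img'],T=pose(p),k=[p['fx'],p['fy'],p['cx'],p['cy']])
```

```text
[6.50013538e+02 2.25087657e-02 2.11091968e+02] [-3.14157401e+00 -9.23261394e-07  1.57081803e+00] 0.0003761824917761613 [[  -0.     -0.96   -0.28   70.35]
 [   1.     -0.     -0.      0.53]
 [   0.     -0.28    0.96 -163.37]
 [   0.      0.      0.      1.  ]] 386.71117918213855
0.31 [238.9, 383.7, 395.8, 190.0] [ 588.82714832 -140.63778815   69.83301814]
```

View pics/w1.png

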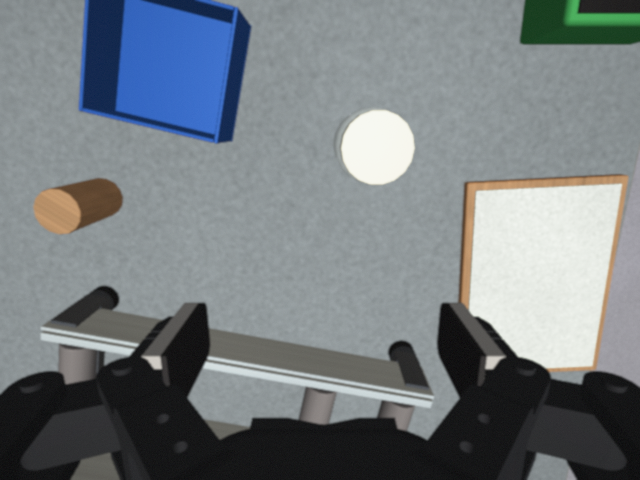

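View pics/scene2.png

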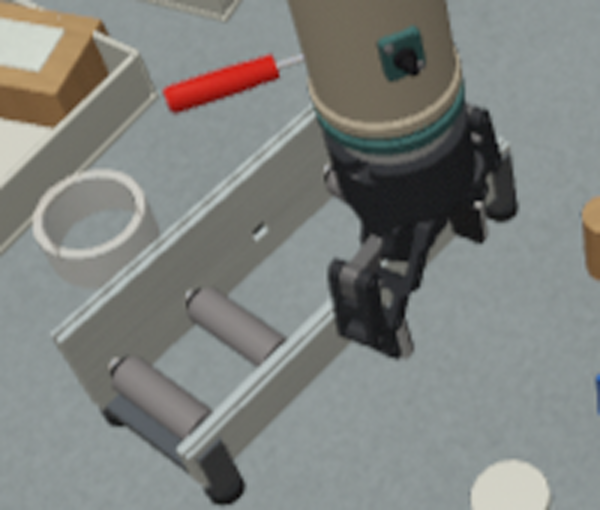

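The wrist picture shows the bin (160,70), the core, the jar, the board and the low rail (y≈330-400), with the fingers at the bottom. The scene crop shows the guard recess at crop (260,232). The move was refused because every row needs all the keys, so I'm resending it, stopping short because the camera looks ahead along tool x.

{"name": "jog_arm", "arguments": {
  "plan": [
    {"tx": 0.75,"ty": -0.48,"tz": -0.1,"wx": 0,"wy": 0,"wz": -0.27,"claw": 0},
    {"tx": 0.75,"ty": -0.48,"tz": -0.1,"wx": 0,"wy": 0,"wz": -0.27,"claw": 0},
    {"tx": 0.75,"ty": -0.48,"tz": -0.1,"wx": 0,"wy": 0,"wz": -0.27,"claw": 0},
    {"tx": 0.75,"ty": -0.48,"tz": -0.1,"wx": 0,"wy": 0,"wz": -0.27,"claw": 0},
    {"tx": 0.75,"ty": -0.48,"tz": -0.1,"wx": 0,"wy": 0,"wz": -0.27,"claw": 0},
    {"tx": 0.75,"ty": -0.48,"tz": -0.1,"wx": 0,"wy": 0,"wz": -0.27,"claw": 0},
    {"tx": 0.75,"ty": -0.48,"tz": -0.1,"wx": 0,"wy": 0,"wz": -0.27,"claw": 0},
    {"tx": 0.75,"ty": -0.48,"tz": -0.1,"wx": 0,"wy": 0,"wz": -0.27,"claw": 0},
    {"tx": 0.75,"ty": -0.48,"tz": -0.1,"wx": 0,"wy": 0,"wz": -0.27,"claw": 0},
    {"tx": 0.75,"ty": -0.48,"tz": -0.1,"wx": 0,"wy": 0,"wz": -0.27,"claw": 0}
  ]
}}

```text
clock: 2.25
eef_pos: [506.9, 223.2, 240.9]
tool_rot: [-3.141, 0.001, 1.992]
force: [0.0, -0.4, -0.4]
width: 85.4
gripper_force: 0.0
```

Run:
```python
from h import *
p=get('wrist'); w=cloud(p); s=p['state']; print(s['eef_pos'],s['tool_rot'],abs(s['qd']).max())
np.savez('w2.npz',w=w,img=p['img'],T=pose(p))
P=w.reshape(-1,3)
def fit(P):
    m=(abs(P[:,0]-487)<80)&(abs(P[:,1]-326)<75)&(P[:,2]>53)&(P[:,2]<72); q=P[m]
    r=cv2.fitLine(q[:,:2].astype(np.float32),cv2.DIST_HUBER,0,.01,.01).ravel()
    u=r[:2]*np.sign(r[1]); a=(q[:,:2]-r[2:])@u; b=(q[:,:2]-r[2:])@[u[1],-u[0]]
    wide=a[abs(b)>8]; print('roller ang',np.degrees(np.arctan2(u[1],u[0])),'ends',a.min(),a.max(),'body',np.percentile(wide,[1,99]),'w',b.min(),b.max(),'ztop',np.percentile(q[:,2],98))
    for e,o in [(a.min(),60),(a.max(),-49)]: print('centre est',r[2:]+u*(e+o))
    print('body centre',r[2:]+u*np.percentile(wide,[1,99]).mean())
fit(P)
r=ctrl.trace(p,'roller'); print([(x['score'],x['extent']) for x in r])
p=get('scene'); w=cloud(p); fit(w.reshape(-1,3))
save(p,'scene3.png',(110,150,310,320),3)
np.savez('scene3.npz',w=w,img=p['img'],T=pose(p),k=[p['fx'],p['fy'],p['cx'],p['cy']])
p=get('side'); w=cloud(p); fit(w.reshape(-1,3)); np.savez('side3.npz',w=w,img=p['img'],T=pose(p),k=[p['fx'],p['fy'],p['cx'],p['cy']])
# recess and rail: guard inner face points
for n in ['scene3','side3']:
    P=np.load(n+'.npz')['w'].reshape(-1,3); u=np.array([np.cos(np.radians(-11.5)),np.sin(np.radians(-11.5))]); v=np.array([-u[1],u[0]])
    c=np.array([600.,-200]); a=(P[:,:2]-c)@u; b=(P[:,:2]-c)@v; z=P[:,2]; m=(abs(a)<230)&(abs(b)<90)&(z>20)&(z<150)
    h,e=np.histogram(b[m&(z>100)],np.arange(-90,90,2)); print(n,'guard b',[(e[i],h[i]) for i in range(len(h)) if h[i]>30])
    m2=m&(z<85)&(z>60); h,e=np.histogram(b[m2],np.arange(-90,90,4)); print('low b',[(e[i],h[i]) for i in range(len(h)) if h[i]>30])
    m3=m&(abs(b)<20)&(z>60); h,e=np.histogram(a[m3],np.arange(-230,230,5)); print('rollers a',[(e[i],h[i],round(np.nanmax(z[m3&(a>=e[i])&(a<e[i+1])]),1)) for i in range(len(h)) if h[i]>5])
```

```text
[506.91554212 223.24468498 240.86318961] [-3.14126806e+00  7.72663004e-04  1.99186290e+00] 0.008728751193276211
roller ang 113.94728 ends -57.18281462053588 51.54906170504091 body [-36.58994374  41.03402172] w -14.225273597242657 15.230736230397154 ztop 66.1989644488747
centre est [485.17942211 330.31003157]
centre est [485.28825245 330.06498818]
body centre [485.42098967 329.76611581]
[(0.98, [353.1, 87.0, 37.9, 137.0]), (0.77, [129.7, 97.6, 151.2, 96.7])]
roller ang 111.9011 ends -54.73860561143984 52.44205267736847 body [-36.18174387  48.11621617] w -18.804690442598076 18.0752312213694 ztop 67.99628787014706
centre est [488.09655184 331.13875452]
centre est [488.7751767  329.45071647]
body centre [487.83326883 331.79365499]
roller ang 116.5428 ends -53.46645685413779 49.059577057589756 body [-35.12500128  43.64059663] w -12.494533679421847 18.531851419890852 ztop 67.31082764566285
centre est [479.79116425 327.25723559]
centre est [482.68416193 321.46562068]
body centre [480.80811835 325.22135199]
scene3 guard b [(np.int64(-56), np.int64(108)), (np.int64(-54), np.int64(152)), (np.i
[... 3759 characters left out ...]
64(13), np.float64(73.2)), (np.int64(20), np.int64(6), np.float64(69.0)), (np.int64(25), np.int64(45), np.float64(76.6)), (np.int64(30), np.int64(35), np.float64(78.1)), (np.int64(35), np.int64(34), np.float64(80.7)), (np.int64(40), np.int64(30), np.float64(79.7)), (np.int64(45), np.int64(22), np.float64(77.6)), (np.int64(50), np.int64(8), np.float64(73.7)), (np.int64(95), np.int64(7), np.float64(72.1)), (np.int64(100), np.int64(47), np.float64(76.2)), (np.int64(105), np.int64(42), np.float64(79.8)), (np.int64(110), np.int64(28), np.float64(79.6)), (np.int64(115), np.int64(32), np.float64(80.4)), (np.int64(120), np.int64(19), np.float64(77.1)), (np.int64(125), np.int64(7), np.float64(73.0))]
```

View pics/scene3.png

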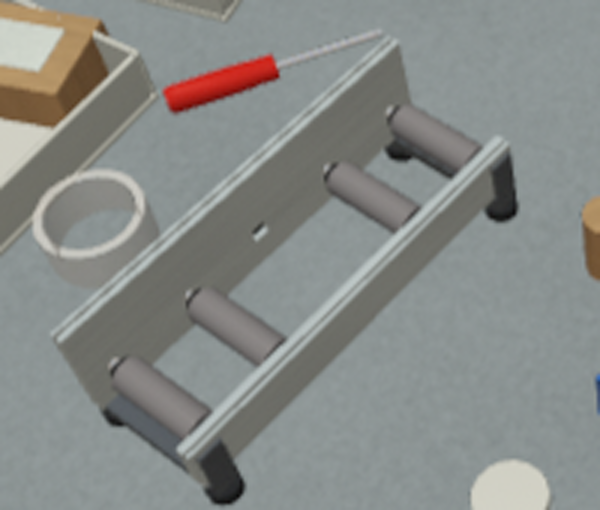

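The scene crop shows the four fixed rollers and the guard recess at crop (260,232), midway between the inner two. The roller's centre is measured at (485.4, 330), axis 114°, and its top at z=66, which agrees with the given sizes. Going to grasp 6 mm towards the +y end and with the axis slightly towards the fingertips.

{"name": "jog_arm", "arguments": {
  "plan": [
    {"tx": 0.374,"ty": 0.08,"tz": 0.2,"wx": 0,"wy": 0,"wz": 0,"claw": 0},
    {"tx": 0.374,"ty": 0.08,"tz": 0.2,"wx": 0,"wy": 0,"wz": 0,"claw": 0},
    {"tx": 0.374,"ty": 0.08,"tz": 0.2,"wx": 0,"wy": 0,"wz": 0,"claw": 0},
    {"tx": 0.374,"ty": 0.08,"tz": 0.2,"wx": 0,"wy": 0,"wz": 0,"claw": 0},
    {"tx": 0.374,"ty": 0.08,"tz": 0.35,"wx": 0,"wy": 0,"wz": 0,"claw": 0},
    {"tx": 0.374,"ty": 0.08,"tz": 0.5,"wx": 0,"wy": 0,"wz": 0,"claw": 0},
    {"tx": 0.374,"ty": 0.08,"tz": 0.6,"wx": 0,"wy": 0,"wz": 0,"claw": 0},
    {"tx": 0.374,"ty": 0.08,"tz": 0.683,"wx": 0,"wy": 0,"wz": 0,"claw": 0},
    {"tx": 0.374,"ty": 0.08,"tz": 0.683,"wx": 0,"wy": 0,"wz": 0,"claw": 0},
    {"tx": 0.374,"ty": 0.08,"tz": 0.683,"wx": 0,"wy": 0,"wz": 0,"claw": 0}
  ]
}}

```text
clock: 3.45
eef_pos: [482.5, 336.5, 36.7]
tool_rot: [3.141, 0.0, 1.994]
force: [-0.2, 0.1, 0.7]
width: 85.4
gripper_force: 0.0
```

{"name": "jog_arm", "arguments": {
  "plan": [
    {"tx": 0,"ty": 0,"tz": 0,"wx": 0,"wy": 0,"wz": 0,"claw": 0.5},
    {"tx": 0,"ty": 0,"tz": 0,"wx": 0,"wy": 0,"wz": 0,"claw": 0.5},
    {"tx": 0,"ty": 0,"tz": 0,"wx": 0,"wy": 0,"wz": 0,"claw": 0.5},
    {"tx": 0,"ty": 0,"tz": 0,"wx": 0,"wy": 0,"wz": 0,"claw": 1},
    {"tx": 0,"ty": 0,"tz": 0,"wx": 0,"wy": 0,"wz": 0,"claw": 1},
    {"tx": 0,"ty": 0,"tz": 0,"wx": 0,"wy": 0,"wz": 0,"claw": 1},
    {"tx": 0,"ty": 0,"tz": 0,"wx": 0,"wy": 0,"wz": 0,"claw": 1},
    {"tx": 0,"ty": 0,"tz": 0,"wx": 0,"wy": 0,"wz": 0,"claw": 1}
  ]
}}

```text
clock: 4.25
eef_pos: [482.1, 337.5, 37.1]
tool_rot: [3.14, -0.0, 1.995]
force: [-0.5, -1.2, 5.1]
width: 20.9
gripper_force: 51.3
```

Run:
```python
from h import *
s=ctrl.read_state(); print(s['width'],s['force'],s['gripper_force'],s['eef_pos'])
a=get('scene'); b=get('side'); c=get('wrist')
A=cv2.resize(a['img'][220:340,370:530],(400,300),interpolation=2);B=cv2.resize(b['img'][100:220,210:370],(400,300),interpolation=2);C=cv2.resize(c['img'],(400,300))
cv2.imwrite('pics/g.png',np.vstack([np.hstack([A,B]),np.hstack([C,C*0])])[...,::-1])
```

```text
20.923450491058595 [-0.46769718 -1.15372971  5.06219454] 51.3464891910553 [482.12946372 337.47147908  37.08160054]
```

View pics/g.png

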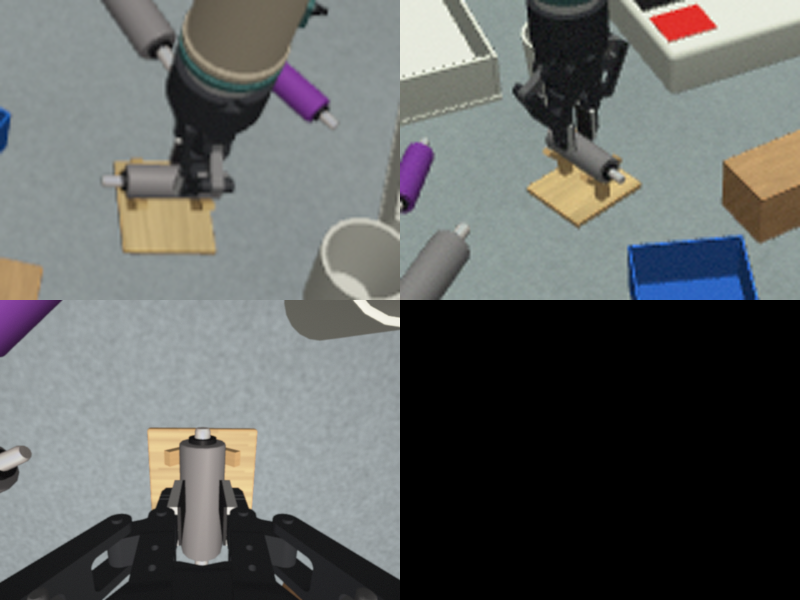

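The pictures show the roller held straight between the pads, near its +y end in wrist view (200,490). Testing with a small lift.

{"name": "jog_arm", "arguments": {
  "plan": [
    {"tx": 0,"ty": 0,"tz": -0.01,"wx": 0,"wy": 0,"wz": 0,"claw": 1},
    {"tx": 0,"ty": 0,"tz": -0.03,"wx": 0,"wy": 0,"wz": 0,"claw": 1},
    {"tx": 0,"ty": 0,"tz": -0.1,"wx": 0,"wy": 0,"wz": 0,"claw": 1},
    {"tx": 0,"ty": 0,"tz": -0.2,"wx": 0,"wy": 0,"wz": 0,"claw": 1},
    {"tx": 0,"ty": 0,"tz": -0.2,"wx": 0,"wy": 0,"wz": 0,"claw": 1},
    {"tx": 0,"ty": 0,"tz": -0.2,"wx": 0,"wy": 0,"wz": 0,"claw": 1}
  ]
}}

```text
clock: 5.0
eef_pos: [481.8, 337.2, 96.6]
tool_rot: [3.141, -0.0, 1.995]
force: [0.0, 0.4, -3.0]
width: 21.3
gripper_force: 49.5
```

Run:
```python
from h import *
c=get('wrist'); w=cloud(c); s=c['state']; print(s['width'],s['force'],s['torque'],s['eef_pos'],s['tool_rot'])
np.savez('w4.npz',w=w,img=c['img'])
T=np.eye(4); T[:3,:3]=R.from_euler('xyz',s['tool_rot']).as_matrix(); T[:3,3]=s['eef_pos']
P=w.reshape(-1,3); t=(P-T[:3,3])@T[:3,:3]
m=(abs(t[:,0])<90)&(abs(t[:,1])<16)&(t[:,2]>-60)&(t[:,2]<10)
q=t[m]; 
for x in range(-10,70,5):
    k=q[(q[:,0]>=x)&(q[:,0]<x+5)]
    if len(k): print(x,len(k),np.round([k[:,1].min(),k[:,1].max(),np.percentile(k[:,2],2)],1), np.round(k[np.abs(k[:,1])<3][:,2].mean() if (np.abs(k[:,1])<3).any() else np.nan,1))
```

```text
21.322368440540938 [ 0.04982266  0.42761129 -2.96888845] [0.0337513  0.04762572 0.02055285] [481.79926551 337.19244234  96.58820425] [ 3.14084313e+00 -1.59624578e-04  1.99486247e+00]
-10 955 [-11.9  12.7 -58.9] -27.8
-5 966 [-11.8  12.6 -59. ] -27.8
0 1011 [-11.8  12.7 -59.1] -27.9
5 1184 [-14.4  15.3 -59.1] -27.9
10 2370 [-16.   16.  -58.2] -27.9
15 885 [-14.5  15.5 -28.9] -28.0
20 908 [-14.4  15.3 -29. ] -28.0
25 945 [-14.3  15.6 -28.9] -28.1
30 1246 [-14.2  15.5 -28.3] -24.4
35 463 [ -8.1   9.5 -21.7] -18.3
40 130 [ -3.6   5.  -18.5] -15.3
```

Held firmly and level: roller centre in the tool frame is about (-7, 0.6, -13). Carrying it towards the track.

{"name": "jog_arm", "arguments": {
  "plan": [
    {"tx": 0,"ty": 0,"tz": -0.15,"wx": 0,"wy": 0,"wz": 0,"claw": 1},
    {"tx": -0.1,"ty": -0.03,"tz": -0.3,"wx": 0,"wy": 0,"wz": 0,"claw": 1},
    {"tx": -0.25,"ty": -0.08,"tz": -0.35,"wx": 0,"wy": 0,"wz": 0.1,"claw": 1},
    {"tx": -0.4,"ty": -0.135,"tz": -0.35,"wx": 0,"wy": 0,"wz": 0.199,"claw": 1},
    {"tx": -0.55,"ty": -0.185,"tz": -0.35,"wx": 0,"wy": 0,"wz": 0.199,"claw": 1},
    {"tx": -0.7,"ty": -0.236,"tz": -0.35,"wx": 0,"wy": 0,"wz": 0.199,"claw": 1},
    {"tx": -0.85,"ty": -0.287,"tz": -0.35,"wx": 0,"wy": 0,"wz": 0.199,"claw": 1},
    {"tx": -0.99,"ty": -0.334,"tz": -0.35,"wx": 0,"wy": 0,"wz": 0.199,"claw": 1},
    {"tx": -0.99,"ty": -0.334,"tz": -0.35,"wx": 0,"wy": 0,"wz": 0.199,"claw": 1}
  ]
}}

```text
clock: 5.95
eef_pos: [512.2, 16.8, 200.3]
tool_rot: [-3.139, 0.004, 1.671]
force: [-0.4, -0.1, -0.9]
width: -0.0
gripper_force: 0.0
```

The grip was lost (width 0), so I'm looking for where the roller went.

Run:
```python
from h import *
print(ctrl.read_state()['eef_pos'])
for n in ['scene','side','wrist']:
    p=get(n); w=cloud(p); np.savez('d_'+n+'.npz',w=w,img=p['img'],T=pose(p))
    for r in ctrl.trace(p,'roller')[:4]: print(n,round(r['score'],2),r['extent'],np.round(np.nanmedian(w[r['pixels']],0)))
    if n=='scene': save(p,'d1.png',(160,60,560,400),2)
```

```text
[512.21394363  16.8145195  200.30993904]
scene 0.89 [434.2, 291.8, 43.8, 16.3] [492. 323.  62.]
scene 0.79 [421.8, 225.4, 38.2, 53.1] [308. 238.  37.]
scene 0.6 [485.2, 253.5, 36.3, 29.6] [326. 396.  27.]
scene 0.52 [204.8, 240.4, 153.6, 156.8] [ 591. -210.   75.]
side 0.93 [284.6, 162.4, 27.2, 22.1] [483. 318.  59.]
side 0.69 [215.1, 171.1, 20.5, 30.4] [317. 386.  25.]
side 0.65 [220.4, 212.1, 34.3, 43.3] [294. 222.  34.]
wrist 0.66 [353.6, 95.2, 183.5, 181.2] [525. 126.   4.]
```

View pics/d1.png

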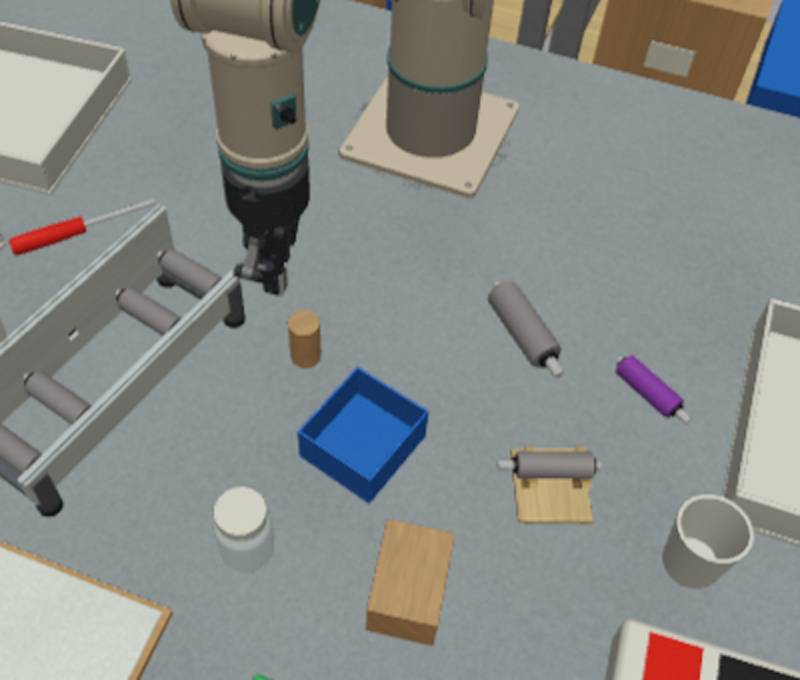

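It fell straight back into the cradle (crop 555,465) and nothing else has moved. I'll use the stored held-roller depth to find where the pads really are.

Run:
```python
from h import *
for f,e,rt in [('w4.npz',[481.799,337.192,96.588],[3.14084,-.00016,1.99486]),('d_wrist.npz',[512.214,16.815,200.31],[-3.139,.004,1.671])]:
    w=np.load(f)['w']; T=R.from_euler('xyz',rt).as_matrix(); t=((w-np.array(e))@T).reshape(-1,3)
    m=(t[:,0]>0)&(t[:,0]<25)&(abs(t[:,1])<60)&(t[:,2]<12)
    print(f)
    for z in range(-80,12,4):
        k=t[m&(t[:,2]>=z)&(t[:,2]<z+4)]
        if len(k): 
            L=k[k[:,1]<0][:,1]; G=k[k[:,1]>0][:,1]
            print(z,len(k),'L',np.round([L.min(),L.max()],0) if len(L) else '','R',np.round([G.min(),G.max()],0) if len(G) else '','x',np.round(np.percentile(k[:,0],[5,95])))
```

```text
w4.npz
-80 3320 L [-48. -11.] R [12. 49.] x [ 1. 12.]
-76 2997 L [-45. -11.] R [12. 46.] x [ 2. 13.]
-72 1753 L [-43. -11.] R [12. 43.] x [ 6. 13.]
-68 1331 L [-41. -12.] R [12. 42.] x [ 4. 13.]
-64 478 L [-32. -12.] R [12. 32.] x [ 3. 13.]
-60 720 L [-20. -10.] R [11. 20.] x [ 1. 11.]
-56 341 L [-24. -10.] R [11. 23.] x [ 2. 11.]
-52 468 L [-24. -10.] R [11. 25.] x [ 4. 11.]
-48 473 L [-24. -10.] R [11. 25.] x [ 4. 11.]
-44 421 L [-24. -10.] R [11. 25.] x [ 6. 11.]
-40 410 L [-24. -10.] R [11. 24.] x [ 4. 11.]
-36 376 L [-24. -10.] R [11. 24.] x [ 3. 11.]
-32 898 L [-23.  -0.] R [ 0. 24.] x [ 2. 24.]
-28 2750 L [-22.  -0.] R [ 0. 23.] x [ 1. 24.]
-24 593 L [-13.  -9.] R [ 9. 14.] x [ 4. 24.]
-20 137 L [-14. -12.] R [13. 15.] x [ 9. 24.]
-16 78 L [-15. -14.] R [15. 16.] x [ 7. 24.]
d_wrist.npz
-80 5568 L [-40.  -2.] R [ 4. 41.] x [ 1. 22.]
-76 2923 L [-36.  -1.] R [ 4. 38.] x [ 1. 23.]
-72 2202 L [-32.  -1.] R [ 3. 36.] x [ 2. 23.]
-68 1295 L [-30.  -0.] R [ 3. 32.] x [ 7. 23.]
-64 351 L [-20.  -0.] R [ 0. 23.] x [16. 22.]
-60 887 L [-8. -0.] R [ 0. 11.] x [ 2. 21.]
-56 278 L [-12.  -0.] R [ 0. 15.] x [17. 21.]
-52 423 L [-12.  -0.] R [ 0. 15.] x [16. 21.]
-48 440 L [-12.  -0.] R [ 0. 15.] x [16. 21.]
-44 404 L [-12.  -0.] R [ 0. 15.] x [16. 21.]
-40 352 L [-12.  -0.] R [ 0. 15.] x [16. 21.]
-36 349 L [-12.  -0.] R [ 0. 15.] x [16. 21.]
-32 280 L [-12.  -0.] R [ 0. 14.] x [16. 21.]
-28 121 L [-10.  -0.] R [ 0. 13.] x [16. 21.]
-24 1 L [-2. -2.] R  x [20. 20.]
```

The pads' ends really lie about 24 mm behind the reported TCP: both the shut-gripper depth and the 21 mm chord show it. So the first grip was on the roller's crown. I'll go back, re-measure, and grip about 24 mm deeper.

{"name": "jog_arm", "arguments": {
  "plan": [
    {"tx": 0.687,"ty": 0.051,"tz": -0.135,"wx": 0,"wy": 0,"wz": -0.204,"claw": 0},
    {"tx": 0.687,"ty": 0.051,"tz": -0.135,"wx": 0,"wy": 0,"wz": -0.204,"claw": 0},
    {"tx": 0.687,"ty": 0.051,"tz": -0.135,"wx": 0,"wy": 0,"wz": -0.204,"claw": 0},
    {"tx": 0.687,"ty": 0.051,"tz": -0.135,"wx": 0,"wy": 0,"wz": -0.204,"claw": 0},
    {"tx": 0.687,"ty": 0.051,"tz": -0.135,"wx": 0,"wy": 0,"wz": -0.204,"claw": 0},
    {"tx": 0.687,"ty": 0.051,"tz": -0.135,"wx": 0,"wy": 0,"wz": -0.204,"claw": 0},
    {"tx": 0.687,"ty": 0.051,"tz": -0.135,"wx": 0,"wy": 0,"wz": -0.204,"claw": 0},
    {"tx": 0.687,"ty": 0.051,"tz": -0.135,"wx": 0,"wy": 0,"wz": -0.204,"claw": 0}
  ]
}}

```text
clock: 7.05
eef_pos: [504.9, 229.4, 241.2]
tool_rot: [-3.14, 0.001, 2.0]
force: [-0.2, 0.1, -0.3]
width: 85.1
gripper_force: 0.0
```

```bash
cat >> h.py <<'E'
def fit(P):
    m=(abs(P[:,0]-487)<80)&(abs(P[:,1]-326)<75)&(P[:,2]>53)&(P[:,2]<72); q=P[m]
    r=cv2.fitLine(q[:,:2].astype(np.float32),cv2.DIST_HUBER,0,.01,.01).ravel()
    u=r[:2]*np.sign(r[1]); a=(q[:,:2]-r[2:])@u; b=(q[:,:2]-r[2:])@[u[1],-u[0]]
    wide=a[abs(b)>8]; print('roller ang',np.degrees(np.arctan2(u[1],u[0])),'ends',a.min(),a.max(),'w',b.min(),b.max(),'ztop',np.percentile(q[:,2],98))
    for e,o in [(a.min(),60),(a.max(),-49)]: print('centre est',r[2:]+u*(e+o))
    return r[2:]+u*((a.min()+60+a.max()-49)/2), u
def totool(s,d):  # world delta -> tool fractions
    return np.round(R.from_euler('xyz',s['tool_rot']).as_matrix().T@np.array(d)/300,4)
E
python3 - <<'E'
from h import *
ctrl.get_image('side');p=get('wrist'); s=p['state']; w=cloud(p); print(s['eef_pos'],s['tool_rot'],abs(s['qd']).max(),s['width'])
c,u=fit(w.reshape(-1,3)); g=c+6*u; print(c,np.degrees(np.arctan2(u[1],u[0]))-np.degrees(s['tool_rot'][2]))
print(totool(s,[*(g-s['eef_pos'][:2]),12-s['eef_pos'][2]]))
T=pose(p); t=((w-s['eef_pos'])@R.from_euler('xyz',s['tool_rot']).as_matrix()).reshape(-1,3)
k=t[(abs(t[:,1])<70)&(abs(t[:,1])>38)&(t[:,0]<20)&(t[:,2]<20)]; print('open tip z',np.percentile(k[:,2],[50,90,99,100]))
E
```

```text
[505.04437927 229.49690152 241.34278887] [-3.14040393e+00  1.10053193e-03  1.99987464e+00] 0.0058587234416731665 85.53665586206338
roller ang 113.847755 ends -57.37046159925922 50.91327594619825 w -13.986445235960884 15.453188515291712 ztop 66.21764648940939
centre est [486.74282624 326.74408649]
centre est [487.03241677 326.08897641]
[486.88762151 326.41653145] -0.7366210984824164
[0.3398 0.0805 0.764 ]
open tip z [-86.58462443 -53.6240914  -37.9050356  -33.30237321]
```

{"name": "jog_arm", "arguments": {
  "plan": [
    {"tx": 0.34,"ty": 0.08,"tz": 0.2,"wx": 0,"wy": 0,"wz": 0.008,"claw": 0},
    {"tx": 0.34,"ty": 0.08,"tz": 0.2,"wx": 0,"wy": 0,"wz": 0.008,"claw": 0},
    {"tx": 0.34,"ty": 0.08,"tz": 0.3,"wx": 0,"wy": 0,"wz": 0.008,"claw": 0},
    {"tx": 0.34,"ty": 0.08,"tz": 0.42,"wx": 0,"wy": 0,"wz": 0.008,"claw": 0},
    {"tx": 0.34,"ty": 0.08,"tz": 0.55,"wx": 0,"wy": 0,"wz": 0.008,"claw": 0},
    {"tx": 0.34,"ty": 0.08,"tz": 0.66,"wx": 0,"wy": 0,"wz": 0.008,"claw": 0},
    {"tx": 0.34,"ty": 0.08,"tz": 0.73,"wx": 0,"wy": 0,"wz": 0.008,"claw": 0},
    {"tx": 0.34,"ty": 0.08,"tz": 0.764,"wx": 0,"wy": 0,"wz": 0.008,"claw": 0},
    {"tx": 0.34,"ty": 0.08,"tz": 0.764,"wx": 0,"wy": 0,"wz": 0.008,"claw": 0},
    {"tx": 0.34,"ty": 0.08,"tz": 0.764,"wx": 0,"wy": 0,"wz": 0.008,"claw": 0}
  ]
}}

```text
clock: 8.15
eef_pos: [484.9, 334.5, 13.4]
tool_rot: [3.14, -0.0, 1.989]
force: [0.3, 0.4, -0.4]
width: 84.9
gripper_force: 0.0
```

{"name": "jog_arm", "arguments": {
  "plan": [
    {"tx": 0,"ty": 0,"tz": 0,"wx": 0,"wy": 0,"wz": 0,"claw": 0.5},
    {"tx": 0,"ty": 0,"tz": 0,"wx": 0,"wy": 0,"wz": 0,"claw": 0.5},
    {"tx": 0,"ty": 0,"tz": 0,"wx": 0,"wy": 0,"wz": 0,"claw": 0.5},
    {"tx": 0,"ty": 0,"tz": 0,"wx": 0,"wy": 0,"wz": 0,"claw": 1},
    {"tx": 0,"ty": 0,"tz": 0,"wx": 0,"wy": 0,"wz": 0,"claw": 1},
    {"tx": 0,"ty": 0,"tz": 0,"wx": 0,"wy": 0,"wz": 0,"claw": 1},
    {"tx": 0,"ty": 0,"tz": 0,"wx": 0,"wy": 0,"wz": 0,"claw": 1}
  ]
}}

```text
clock: 8.85
eef_pos: [483.5, 334.3, 13.3]
tool_rot: [-3.141, 0.0, 1.99]
force: [-2.5, -0.5, 6.0]
width: 28.1
gripper_force: 58.6
```

{"name": "jog_arm", "arguments": {
  "plan": [
    {"tx": 0,"ty": 0,"tz": -0.01,"wx": 0,"wy": 0,"wz": 0,"claw": 1},
    {"tx": 0,"ty": 0,"tz": -0.03,"wx": 0,"wy": 0,"wz": 0,"claw": 1},
    {"tx": 0,"ty": 0,"tz": -0.08,"wx": 0,"wy": 0,"wz": 0,"claw": 1},
    {"tx": 0,"ty": 0,"tz": -0.15,"wx": 0,"wy": 0,"wz": 0,"claw": 1},
    {"tx": 0,"ty": 0,"tz": -0.25,"wx": 0,"wy": 0,"wz": 0,"claw": 1},
    {"tx": 0,"ty": 0,"tz": -0.37,"wx": 0,"wy": 0,"wz": 0,"claw": 1},
    {"tx": 0,"ty": 0,"tz": -0.5,"wx": 0,"wy": 0,"wz": 0,"claw": 1},
    {"tx": 0,"ty": 0,"tz": -0.58,"wx": 0,"wy": 0,"wz": 0,"claw": 1},
    {"tx": 0,"ty": 0,"tz": -0.62,"wx": 0,"wy": 0,"wz": 0,"claw": 1},
    {"tx": 0,"ty": 0,"tz": -0.62,"wx": 0,"wy": 0,"wz": 0,"claw": 1},
    {"tx": 0,"ty": 0,"tz": -0.62,"wx": 0,"wy": 0,"wz": 0,"claw": 1}
  ]
}}

```text
clock: 9.95
eef_pos: [483.3, 333.9, 197.7]
tool_rot: [-3.14, 0.0, 1.99]
force: [-0.1, -0.4, -3.0]
width: 28.3
gripper_force: 59.4
```

```bash
cat >> h.py <<'E'
def held():
    c=get('wrist'); w=cloud(c); s=c['state']; print('w',round(s['width'],1),'F',np.round(s['force'],1),np.round(s['eef_pos'],1),np.round(s['tool_rot'],4))
    t=((w-s['eef_pos'])@R.from_euler('xyz',s['tool_rot']).as_matrix()).reshape(-1,3)
    q=t[(t[:,0]>12)&(t[:,0]<48)&(abs(t[:,1])<22)&(t[:,2]>-62)&(t[:,2]<-20)]
    top=q[(abs(q[:,1])<3)]
    for x in range(12,48,4):
        k=q[(q[:,0]>=x)&(q[:,0]<x+4)]
        if len(k): print(x,len(k),'y',np.round(np.percentile(k[:,1],[1,99]),1),'ztop',np.round(np.percentile(k[:,2],5),1))
    print('xmax tip',np.percentile(q[:,0],[98,99.5,100]),'body end',np.percentile(q[abs(q[:,1])>11][:,0],[99,100]))
    return c,w,s
E
python3 -c "
from h import *
held()"
```

```text
w 28.3 F [-0.1 -0.4 -3. ] [483.3 333.9 197.7] [-3.1399e+00  4.0000e-04  1.9902e+00]
12 940 y [-13.8  14.8] ztop -52.3
16 973 y [-13.6  14.7] ztop -52.3
20 981 y [-13.8  14.8] ztop -52.3
24 1019 y [-13.5  14.7] ztop -52.3
28 1733 y [-13.3  14.5] ztop -52.0
32 843 y [-8.   9.2] ztop -46.4
36 350 y [-4.   5.4] ztop -42.5
40 142 y [-3.3  4.3] ztop -41.5
xmax tip [40.07029945 40.52708941 40.84517672] body end [31.63038726 31.85808746]
```

Now properly held (28 mm wide, weight 3 N), with the centre at about tool (-8.3, 0.5, -37). Carrying it over in two moves.

{"name": "jog_arm", "arguments": {
  "plan": [
    {"tx": -0.04,"ty": -0.013,"tz": -0.02,"wx": 0,"wy": 0,"wz": 0.01,"claw": 1},
    {"tx": -0.12,"ty": -0.04,"tz": -0.02,"wx": 0,"wy": 0,"wz": 0.03,"claw": 1},
    {"tx": -0.22,"ty": -0.073,"tz": -0.02,"wx": 0,"wy": 0,"wz": 0.05,"claw": 1},
    {"tx": -0.34,"ty": -0.113,"tz": -0.02,"wx": 0,"wy": 0,"wz": 0.08,"claw": 1},
    {"tx": -0.47,"ty": -0.156,"tz": -0.02,"wx": 0,"wy": 0,"wz": 0.1,"claw": 1},
    {"tx": -0.6,"ty": -0.2,"tz": -0.02,"wx": 0,"wy": 0,"wz": 0.13,"claw": 1},
    {"tx": -0.73,"ty": -0.243,"tz": -0.02,"wx": 0,"wy": 0,"wz": 0.15,"claw": 1},
    {"tx": -0.84,"ty": -0.28,"tz": -0.02,"wx": 0,"wy": 0,"wz": 0.17,"claw": 1},
    {"tx": -0.93,"ty": -0.31,"tz": -0.02,"wx": 0,"wy": 0,"wz": 0.19,"claw": 1},
    {"tx": -0.988,"ty": -0.33,"tz": -0.02,"wx": 0,"wy": 0,"wz": 0.197,"claw": 1},
    {"tx": -0.988,"ty": -0.33,"tz": -0.02,"wx": 0,"wy": 0,"wz": 0.197,"claw": 1}
  ]
}}

```text
clock: 11.1
eef_pos: [513.5, 18.5, 203.9]
tool_rot: [-3.14, 0.002, 1.674]
force: [0.6, 0.7, -2.6]
width: 28.2
gripper_force: 59.4
```

{"name": "jog_arm", "arguments": {
  "plan": [
    {"tx": -0.04,"ty": 0,"tz": 0,"wx": 0,"wy": 0,"wz": 0.01,"claw": 1},
    {"tx": -0.12,"ty": 0,"tz": 0,"wx": 0,"wy": 0,"wz": 0.03,"claw": 1},
    {"tx": -0.22,"ty": 0,"tz": 0,"wx": 0,"wy": 0,"wz": 0.05,"claw": 1},
    {"tx": -0.34,"ty": 0,"tz": 0,"wx": 0,"wy": 0,"wz": 0.08,"claw": 1},
    {"tx": -0.47,"ty": -0.005,"tz": 0,"wx": 0,"wy": 0,"wz": 0.1,"claw": 1},
    {"tx": -0.6,"ty": -0.005,"tz": 0,"wx": 0,"wy": 0,"wz": 0.13,"claw": 1},
    {"tx": -0.73,"ty": -0.01,"tz": 0,"wx": 0,"wy": 0,"wz": 0.15,"claw": 1},
    {"tx": -0.84,"ty": -0.01,"tz": 0,"wx": 0,"wy": 0,"wz": 0.17,"claw": 1},
    {"tx": -0.93,"ty": -0.01,"tz": 0,"wx": 0,"wy": 0,"wz": 0.19,"claw": 1},
    {"tx": -0.99,"ty": -0.01,"tz": 0,"wx": 0,"wy": 0,"wz": 0.197,"claw": 1},
    {"tx": -0.99,"ty": -0.01,"tz": 0,"wx": 0,"wy": 0,"wz": 0.197,"claw": 1},
    {"tx": -0.99,"ty": -0.01,"tz": 0,"wx": 0,"wy": 0,"wz": 0.197,"claw": 1}
  ]
}}

```text
clock: 12.3
eef_pos: [543.8, -270.5, 204.1]
tool_rot: [-3.14, -0.002, 1.373]
force: [-0.3, 0.7, -2.1]
width: 28.4
gripper_force: 59.4
```

Run:
```python
from h import *
from scipy.spatial import cKDTree
ctrl.get_image('side')  # settle
c,w,s=held(); print(abs(s['qd']).max())
np.savez('w5.npz',w=w,img=c['img'],T=pose(c),e=s['eef_pos'],rt=s['tool_rot'],k=[c['fx'],c['fy'],c['cx'],c['cy']]); save(c,'w5.png')
P=w.reshape(-1,3); P=P[np.isfinite(P[:,0])]
# track direction: fit lines on rail tops
P=P[(P[:,0]>380)&(P[:,0]<760)&(P[:,1]<-60)&(P[:,1]>-330)]
th=np.radians(-11.5); u=np.array([np.cos(th),np.sin(th)]); v=np.array([-u[1],u[0]]); c0=np.array([564,-190.]); 
a=(P[:,:2]-c0)@u; b=(P[:,:2]-c0)@v; z=P[:,2]
m=(abs(b)<35)&(z>60)&(z<95); 
for lo,hi in [(-100,-50),(50,100),(-170,-125),(125,170)]:
    k=m&(a>lo)&(a<hi)
    if k.sum()>30: print('roller',lo,k.sum(),a[k].min(),a[k].max(),np.median(a[k]),'ztop',np.percentile(z[k],98),'slope',np.polyfit(b[k],a[k],1))
for name,k in [('low top',(b>40)&(b<75)&(z>68)&(abs(a)<150)),('guard top',(b<-35)&(b>-75)&(z>115)&(abs(a)<150))]:
    if k.sum()>50:
        f=np.polyfit(a[k],b[k],1); print(name,k.sum(),'z',np.percentile(z[k],[5,50,95]),'b',np.percentile(b[k]-f[0]*a[k],[1,50,99]),'slope deg',np.degrees(f[0]),a[k].min(),a[k].max())
```

```text
w 27.8 F [-0.8  0.8 -2.7] [ 544.  -269.8  204.1] [-3.1405e+00 -2.0000e-03  1.3737e+00]
12 956 y [-20.   17.3] ztop -52.6
16 967 y [-13.6  14.9] ztop -52.3
20 984 y [-13.7  14.6] ztop -52.3
24 1024 y [-13.6  14.8] ztop -52.3
28 1715 y [-13.3  14.6] ztop -52.0
32 918 y [-10.2   9.6] ztop -46.5
36 352 y [-3.9  5.4] ztop -42.5
40 164 y [-3.3  4.5] ztop -41.6
xmax tip [40.25995342 40.84881272 41.04442966] body end [31.94561121 32.21433763]
0.00948779447126079
roller -100 4090 -86.07012690008234 -56.79138822007729 -68.92024146343087 ztop 79.74861288753799 slope [ 4.04026444e-03 -6.95373207e+01]
roller 50 4131 62.55341273707377 91.81083061431764 74.52744463005423 ztop 79.62121309943349 slope [9.05303854e-04 7.52382406e+01]
roller -170 4395 -160.77100976588073 -131.11971941078542 -141.39318107088613 ztop 79.6837228880011 slope [ 7.16911273e-03 -1.42426131e+02]
roller 125 4472 136.91243864557592 166.86762979815634 146.98804300870202 ztop 79.62435847813222 slope [1.23761419e-03 1.48135577e+02]
low top 11769 z [69.68949697 76.15428441 77.98403411] b [40.58977122 54.51209433 63.36289147] slope deg -0.0914388792966723 -149.99284923749187 149.9469707146679
guard top 64364 z [125.41252986 295.75565594 317.10779901] b [-74.71503719 -69.76517353 -45.01373668] slope deg 0.12621319956902005 -149.99849381216055 149.89107339458837
```

View pics/w5.png

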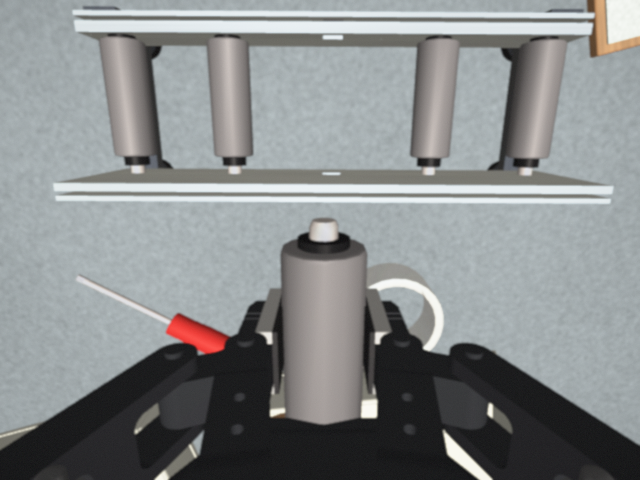

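The view shows the guard rail (near, row ~190), the low rail (far, row ~25), and recess marks at (331,173) and (332,37), midway between the inner rollers. Refining the seat's position.

Run:
```python
from h import *
d=np.load('w5.npz'); w=d['w']; T=d['T']; fx,fy,cx,cy=d['k']
th=np.radians(-11.5); u=np.array([np.cos(th),np.sin(th)]); v=np.array([-u[1],u[0]]); c0=np.array([564,-190.])
P=w.reshape(-1,3); a=(P[:,:2]-c0)@u; b=(P[:,:2]-c0)@v; z=P[:,2]
for n,k in [('g top',(z>122)&(z<132)&(b<-30)&(b>-80)),('g face',(z<120)&(z>80)&(b<-30)&(b>-60)&(abs(a)<150)),('l top',(z>74.5)&(z<80)&(b>40)&(b<80)&(abs(a)<160)),('l face',(z>50)&(z<72)&(b>40)&(b<62)&(abs(a)<55)&(abs(a-3)>12))]:
    k&=(abs(a)<160); f=np.polyfit(a[k],b[k],1); print(n,k.sum(),'slope',np.degrees(f[0]),'b',np.percentile(b[k],[1,5,50,95,99]),'z',np.percentile(z[k],[5,50,95]))
g=cv2.cvtColor(d['img'],cv2.COLOR_RGB2GRAY)
for (r0,r1,face) in [(170,178,-46.),(32,42,51.)]:
    row=g[r0:r1,310:355]; print(row.max(0))
    ys,xs=np.nonzero(row>row.mean()+ (row.max()-row.mean())*.5); uu,vv=310+xs.mean(),r0+ys.mean()
    ray=T[:3,:3]@[(uu-cx)/fx,(vv-cy)/fy,1]; o=T[:3,3]
    t=(face-(o[:2]-c0)@v)/(ray[:2]@v); X=o+t*ray; print(uu,vv,X,'a',(X[:2]-c0)@u, xs.min()+310,xs.max()+310)
# also roller in track frame
e=d['e'];Rt=R.from_euler('xyz',d['rt']).as_matrix(); C=e+Rt@[-8.3,.5,-37]; print('centre',C,(C[:2]-c0)@u,(C[:2]-c0)@v)
```

```text
g top 7415 slope -0.17509418122385917 b [-56.60829092 -56.06976736 -49.58724145 -45.59893099 -45.15889162] z [123.53402738 125.95505652 127.12825849]
g face 4582 slope -0.20627149693576607 b [-54.11933312 -53.93988266 -45.81236081 -45.14064359 -45.02082611] z [ 83.32820288 108.84808626 118.96082866]
l top 9744 slope -0.11712599913953792 b [40.5588675  42.70023821 54.64992081 62.78965394 63.49081845] z [75.11289539 76.49797276 78.22514504]
l face 1239 slope -0.1526103366871933 b [49.97022661 50.10444021 50.5187968  60.63971504 60.79374558] z [51.79960574 65.31619488 71.45108311]
[133 132 131 132 130 132 131 131 130 130 130 138 172 202 214 217 220 222
 224 224 224 223 223 223 223 224 223 223 219 202 169 135 128 127 128 130
 132 133 133 132 131 132 133 133 133]
331.0 173.0408163265306 [ 557.38672329 -235.59689584   59.07782623] a 2.6100457134078967 323 339
[220 221 220 222 221 220 221 220 220 220 221 221 221 220 234 238 238 238
 238 238 238 238 237 238 237 238 237 238 238 239 239 234 219 221 220 220
 220 219 220 220 219 220 220 221 222]
332.3109243697479 34.8235294117647 [ 576.76255523 -140.55175617   67.54903391] a 2.647948935904619 310 354
centre [ 542.88557324 -278.10144951  241.12152559] -3.125944398862533 -90.54232653464375
```

```bash
cat >> h.py <<'E'
th=np.radians(-11.65); U=np.array([np.cos(th),np.sin(th),0]); V=np.array([-U[1],U[0],0]); S=np.array([567.1,-188.1,0]); OFF=np.array([-8.3,.5,-37])
def where(s):
    Rt=R.from_euler('xyz',s['tool_rot']).as_matrix(); C=s['eef_pos']+Rt@OFF; return np.array([(C-S)@U,(C-S)@V,C[2]])
def goto(s,x,y,z):
    d=np.array([x,y,z])-where(s); Rt=R.from_euler('xyz',s['tool_rot']).as_matrix(); G=R.from_euler('xyz',[np.pi,0,np.pi/2+th]).as_matrix()
    rv=R.from_matrix(Rt.T@G).as_rotvec()
    dw=(S+x*U+y*V+[0,0,z]-G@OFF)-s['eef_pos']
    print('at',np.round(where(s),1),'shift',np.round(Rt.T@dw/300,4),'turn',np.round(rv/(np.pi/2),4))
E
python3 -c "
from h import *
s=ctrl.read_state(); goto(s,0,18,140); goto(s,0,18,96)"
```

```text
at [ -5.4 -92.9 241.3] shift [0.3686 0.0212 0.3383] turn [-0.0005 -0.0012  0.0043]
at [ -5.4 -92.9 241.3] shift [0.3683 0.0213 0.485 ] turn [-0.0005 -0.0012  0.0043]
```

{"name": "jog_arm", "arguments": {
  "plan": [
    {"tx": 0.05,"ty": 0.005,"tz": 0,"wx": 0,"wy": -0.001,"wz": 0.004,"claw": 1},
    {"tx": 0.15,"ty": 0.02,"tz": 0,"wx": 0,"wy": -0.001,"wz": 0.004,"claw": 1},
    {"tx": 0.26,"ty": 0.02,"tz": 0,"wx": 0,"wy": -0.001,"wz": 0.004,"claw": 1},
    {"tx": 0.34,"ty": 0.02,"tz": 0,"wx": 0,"wy": -0.001,"wz": 0.004,"claw": 1},
    {"tx": 0.369,"ty": 0.021,"tz": 0.03,"wx": 0,"wy": -0.001,"wz": 0.004,"claw": 1},
    {"tx": 0.369,"ty": 0.021,"tz": 0.12,"wx": 0,"wy": -0.001,"wz": 0.004,"claw": 1},
    {"tx": 0.369,"ty": 0.021,"tz": 0.22,"wx": 0,"wy": -0.001,"wz": 0.004,"claw": 1},
    {"tx": 0.369,"ty": 0.021,"tz": 0.3,"wx": 0,"wy": -0.001,"wz": 0.004,"claw": 1},
    {"tx": 0.369,"ty": 0.021,"tz": 0.34,"wx": 0,"wy": -0.001,"wz": 0.004,"claw": 1},
    {"tx": 0.369,"ty": 0.021,"tz": 0.34,"wx": 0,"wy": -0.001,"wz": 0.004,"claw": 1},
    {"tx": 0.369,"ty": 0.021,"tz": 0.34,"wx": 0,"wy": -0.001,"wz": 0.004,"claw": 1}
  ]
}}

```text
clock: 13.5
eef_pos: [572.4, -165.2, 103.0]
tool_rot: [3.141, 0.002, 1.365]
force: [0.6, -0.4, -1.4]
width: 28.2
gripper_force: 59.5
```

Run:
```python
from h import *
c,w,s=held(); goto(s,0,18,140); goto(s,0,18,96)
# look at tip of the rail parts visible
save(c,'w6.png')
```

```text
w 28.2 F [ 0.6 -0.4 -1.4] [ 572.4 -165.2  103. ] [3.1407e+00 1.8000e-03 1.3650e+00]
12 966 y [-19.4  20.3] ztop -52.6
16 958 y [-13.6  14.9] ztop -52.2
20 994 y [-13.7  14.8] ztop -52.3
24 1025 y [-13.6  14.9] ztop -52.4
28 1696 y [-13.2  14.6] ztop -52.0
32 924 y [-10.7   9.5] ztop -46.8
36 353 y [-4.   5.5] ztop -42.6
40 168 y [-3.3  4.7] ztop -41.7
xmax tip [40.25615554 40.81623472 41.18013035] body end [32.0040592  32.18452991]
at [  1.1  15.3 140.1] shift [ 0.0092 -0.0037  0.0001] turn [ 0.0006  0.0011 -0.0016]
at [  1.1  15.3 140.1] shift [ 0.0094 -0.0038  0.1468] turn [ 0.0006  0.0011 -0.0016]
```

{"name": "jog_arm", "arguments": {
  "plan": [
    {"tx": 0.009,"ty": -0.003,"tz": 0.02,"wx": 0,"wy": 0,"wz": -0.001,"claw": 1},
    {"tx": 0.009,"ty": -0.003,"tz": 0.06,"wx": 0,"wy": 0,"wz": -0.001,"claw": 1},
    {"tx": 0.009,"ty": -0.003,"tz": 0.1,"wx": 0,"wy": 0,"wz": -0.001,"claw": 1},
    {"tx": 0.009,"ty": -0.003,"tz": 0.13,"wx": 0,"wy": 0,"wz": -0.001,"claw": 1},
    {"tx": 0.009,"ty": -0.003,"tz": 0.147,"wx": 0,"wy": 0,"wz": -0.001,"claw": 1},
    {"tx": 0.009,"ty": -0.003,"tz": 0.147,"wx": 0,"wy": 0,"wz": -0.001,"claw": 1},
    {"tx": 0.009,"ty": -0.003,"tz": 0.147,"wx": 0,"wy": 0,"wz": -0.001,"claw": 1}
  ]
}}

```text
clock: 14.25
eef_pos: [571.7, -162.2, 58.3]
tool_rot: [-3.142, 0.002, 1.366]
force: [-0.1, -0.0, -2.4]
width: 28.4
gripper_force: 59.5
```

```bash
python3 -c "
from h import *
ctrl.get_image('side'); s=ctrl.read_state(); print(s['force'],s['width'],s['tool_rot']); goto(s,0,12,96); goto(s,0,0,96);goto(s,0,-2.5,96)"
```

```text
[ 0.48159676 -0.26078595 -2.0534844 ] 28.156587411400505 [3.14097039e+00 1.59783134e-03 1.36646976e+00]
at [ 0.  18.1 95.6] shift [-0.02   -0.0001 -0.0012] turn [ 0.0004  0.001  -0.0006]
at [ 0.  18.1 95.6] shift [-0.06   -0.0001 -0.0012] turn [ 0.0004  0.001  -0.0006]
at [ 0.  18.1 95.6] shift [-0.0684 -0.0001 -0.0012] turn [ 0.0004  0.001  -0.0006]
```

{"name": "jog_arm", "arguments": {
  "plan": [
    {"tx": -0.01,"ty": 0,"tz": 0,"wx": 0,"wy": 0.001,"wz": 0,"claw": 1},
    {"tx": -0.02,"ty": 0,"tz": 0,"wx": 0,"wy": 0.001,"wz": 0,"claw": 1},
    {"tx": -0.03,"ty": 0,"tz": 0,"wx": 0,"wy": 0.001,"wz": 0,"claw": 1},
    {"tx": -0.04,"ty": 0,"tz": 0,"wx": 0,"wy": 0.001,"wz": 0,"claw": 1},
    {"tx": -0.044,"ty": 0,"tz": 0,"wx": 0,"wy": 0.001,"wz": 0,"claw": 1},
    {"tx": -0.044,"ty": 0,"tz": 0,"wx": 0,"wy": 0.001,"wz": 0,"claw": 1},
    {"tx": -0.044,"ty": 0,"tz": 0,"wx": 0,"wy": 0.001,"wz": 0,"claw": 1}
  ]
}}

```text
clock: 15.0
eef_pos: [569.4, -173.7, 58.5]
tool_rot: [3.141, -0.002, 1.368]
force: [1.4, 6.0, -1.5]
width: 28.2
gripper_force: 59.5
```

```bash
cat >> h.py <<'E'
def st():
    s=ctrl.read_state(); f=s['force']; print('at',np.round(where(s),2),'F xyz track',np.round([f@U,f@V,f[2]],1),'M',np.round([s['torque']@U,s['torque']@V,s['torque'][2]],2),'w',round(s['width'],1),'t',s['clock'],'rot',np.round(s['tool_rot'],4)); return s
E
python3 -c "
from h import *
s=st(); goto(s,0,-1,96)"
```

```text
at [-0.12  6.21 95.51] F xyz track [ 0.1  6.1 -1.5] M [ 1.07 -0.04 -0.01] w 28.2 t 15.0 rot [ 3.1413e+00 -1.6000e-03  1.3676e+00]
at [-0.1  6.2 95.5] shift [-0.0242  0.0004 -0.0016] turn [ 0.0002 -0.001   0.0001]
```

{"name": "jog_arm", "arguments": {
  "plan": [
    {"tx": -0.006,"ty": 0,"tz": -0.001,"wx": 0,"wy": 0,"wz": 0,"claw": 1},
    {"tx": -0.012,"ty": 0,"tz": -0.001,"wx": 0,"wy": 0,"wz": 0,"claw": 1},
    {"tx": -0.018,"ty": 0,"tz": -0.001,"wx": 0,"wy": 0,"wz": 0,"claw": 1},
    {"tx": -0.024,"ty": 0,"tz": -0.001,"wx": 0,"wy": 0,"wz": 0,"claw": 1},
    {"tx": -0.024,"ty": 0,"tz": -0.001,"wx": 0,"wy": 0,"wz": 0,"claw": 1},
    {"tx": -0.024,"ty": 0,"tz": -0.001,"wx": 0,"wy": 0,"wz": 0,"claw": 1}
  ]
}}

```text
clock: 15.6
eef_pos: [568.2, -179.4, 58.7]
tool_rot: [-3.142, -0.003, 1.368]
force: [1.4, 7.4, -0.5]
width: 28.2
gripper_force: 59.5
```

```bash
python3 -c "
from h import *
s=st(); c,w,s=held()
P=w.reshape(-1,3); a=(P-S)@U; b=(P-S)@V; z=P[:,2]
k=(z>74)&(z<80)&(b>40)&(b<75)&(abs(a)<160)&(abs(a)>20); print('low top b',np.percentile(b[k],[1,5,50,95,99]),z[k].mean())
k=(z>55)&(z<72)&(b>40)&(b<60)&(abs(a)<55)&(abs(a)>20); print('low face',k.sum(),np.percentile(b[k],[5,50,95]) if k.any() else '')
t=w.reshape(-1,3)
k=(abs(a)<6)&(z>85)&(z<102)&(b>35)&(b<60); print('tip b',np.percentile(b[k],[95,99,100]))
for lo,hi in [(-95,-55),(55,95)]:
    k=(abs(b)<35)&(z>60)&(z<85)&(a>lo)&(a<hi); print('rollers',k.sum(), (a[k].min()+a[k].max())/2 if k.any() else '')
"
```

```text
at [-0.17  0.36 95.7 ] F xyz track [-0.1  7.5 -0.5] M [ 1.59 -0.07  0.06] w 28.2 t 15.6 rot [-3.1416e+00 -3.1000e-03  1.3683e+00]
w 28.2 F [ 1.4  7.4 -0.5] [ 568.2 -179.4   58.7] [-3.1416e+00 -3.1000e-03  1.3683e+00]
12 954 y [-19.3  14.9] ztop -52.5
16 969 y [-13.6  14.9] ztop -52.2
20 983 y [-13.8  14.9] ztop -52.1
24 1011 y [-13.6  14.8] ztop -52.3
28 1665 y [-13.3  14.6] ztop -52.0
32 978 y [-10.6  11.5] ztop -47.0
36 357 y [-4.3  5.4] ztop -42.4
40 167 y [-3.3  4.5] ztop -41.4
xmax tip [40.29418251 40.90089332 41.24489004] body end [32.10343161 32.3811328 ]
low top b [40.5832617  42.98808262 52.89707909 60.74723599 61.1231918 ] 76.55010439834955
low face 1059 [54.86043926 55.02272908 55.18616751]
tip b [49.54701961 49.70372841 49.9073808 ]
rollers 7906 -73.99135324253874
rollers 7961 74.39345920562914
```

{"name": "jog_arm", "arguments": {
  "plan": [
    {"tx": -0.004,"ty": 0.0005,"tz": 0,"wx": 0,"wy": 0.002,"wz": 0,"claw": 1},
    {"tx": -0.008,"ty": 0.0005,"tz": 0,"wx": 0,"wy": 0.002,"wz": 0,"claw": 1},
    {"tx": -0.0105,"ty": 0.0005,"tz": 0,"wx": 0,"wy": 0.002,"wz": 0,"claw": 1},
    {"tx": -0.0105,"ty": 0.0005,"tz": 0,"wx": 0,"wy": 0.002,"wz": 0,"claw": 1},
    {"tx": -0.0105,"ty": 0.0005,"tz": 0,"wx": 0,"wy": 0.002,"wz": 0,"claw": 1}
  ]
}}

```text
clock: 16.15
eef_pos: [567.7, -181.8, 58.7]
tool_rot: [-3.141, -0.007, 1.369]
force: [1.8, 8.9, -0.9]
width: 28.0
gripper_force: 59.5
```

```bash
python3 -c "
from h import *
s=st(); c,w,s=held(); s=st()"
```

```text
at [-0.18 -2.26 95.68] F xyz track [-0.1  9.1 -0.9] M [1.72 0.06 0.02] w 28.0 t 16.15 rot [-3.1412 -0.0069  1.3687]
w 28.0 F [ 1.8  8.9 -0.9] [ 567.7 -181.8   58.7] [-3.1412 -0.0069  1.3687]
12 935 y [-18.7  14.8] ztop -52.4
16 988 y [-13.6  14.9] ztop -52.2
20 986 y [-13.8  14.9] ztop -52.2
24 1011 y [-13.4  14.8] ztop -52.2
28 1630 y [-13.2  14.6] ztop -51.9
32 1001 y [-11.3  10.3] ztop -47.4
36 354 y [-4.3  5.5] ztop -42.3
40 174 y [-3.4  4.7] ztop -41.5
xmax tip [40.32100229 40.92558153 41.20910809] body end [32.03778282 32.27154781]
at [-0.18 -2.25 95.68] F xyz track [-0.2  8.3 -2.1] M [1.75 0.04 0.03] w 27.9 t 16.2 rot [-3.1412 -0.0069  1.3688]
```

{"name": "jog_arm", "arguments": {
  "plan": [
    {"tx": 0,"ty": 0.0005,"tz": 0.01,"wx": 0,"wy": -0.002,"wz": 0,"claw": 1},
    {"tx": 0,"ty": 0.0005,"tz": 0.02,"wx": 0,"wy": -0.004,"wz": 0,"claw": 1},
    {"tx": 0,"ty": 0.0005,"tz": 0.03,"wx": 0,"wy": -0.004,"wz": 0,"claw": 1},
    {"tx": 0,"ty": 0.0005,"tz": 0.038,"wx": 0,"wy": -0.004,"wz": 0,"claw": 1},
    {"tx": 0,"ty": 0.0005,"tz": 0.038,"wx": 0,"wy": -0.004,"wz": 0,"claw": 1},
    {"tx": 0,"ty": 0.0005,"tz": 0.038,"wx": 0,"wy": -0.004,"wz": 0,"claw": 1}
  ]
}}

```text
clock: 16.8
eef_pos: [568.2, -181.9, 47.4]
tool_rot: [3.141, -0.0, 1.369]
force: [1.6, 8.2, -0.5]
width: 28.3
gripper_force: 59.6
```

```bash
python3 -c "
from h import *
s=st(); goto(s,0,-2.3,74)"
```

```text
at [ 0.34 -2.05 84.45] F xyz track [-0.   8.4 -0.5] M [ 1.67 -0.06  0.  ] w 28.3 t 16.8 rot [ 3.1413e+00 -4.0000e-04  1.3689e+00]
at [ 0.3 -2.1 84.4] shift [-0.0009 -0.0011  0.0348] turn [ 0.0002 -0.0003  0.0009]
```

{"name": "jog_arm", "arguments": {
  "plan": [
    {"tx": -0.001,"ty": -0.001,"tz": 0.005,"wx": 0,"wy": 0,"wz": 0.001,"claw": 1},
    {"tx": -0.001,"ty": -0.001,"tz": 0.01,"wx": 0,"wy": 0,"wz": 0.001,"claw": 1},
    {"tx": -0.001,"ty": -0.001,"tz": 0.015,"wx": 0,"wy": 0,"wz": 0.001,"claw": 1},
    {"tx": -0.001,"ty": -0.001,"tz": 0.018,"wx": 0,"wy": 0,"wz": 0.001,"claw": 1},
    {"tx": -0.001,"ty": -0.001,"tz": 0.018,"wx": 0,"wy": 0,"wz": 0.001,"claw": 1}
  ]
}}

```text
clock: 17.3
eef_pos: [568.0, -182.2, 42.1]
tool_rot: [3.141, -0.0, 1.367]
force: [1.5, 9.3, -0.1]
width: 28.2
gripper_force: 59.6
```

```bash
python3 -c "
from h import *
s=st(); goto(s,0,-2.3,74)"
```

```text
at [ 0.12 -2.33 79.13] F xyz track [-0.4  9.4 -0.1] M [ 1.69 -0.02 -0.02] w 28.2 t 17.3 rot [ 3.1411e+00 -4.0000e-04  1.3674e+00]
at [ 0.1 -2.3 79.1] shift [ 0.     -0.0005  0.0171] turn [ 0.0003 -0.0003 -0.    ]
```

{"name": "jog_arm", "arguments": {
  "plan": [
    {"tx": 0,"ty": 0,"tz": 0.004,"wx": 0,"wy": 0,"wz": 0,"claw": 1},
    {"tx": 0,"ty": 0,"tz": 0.008,"wx": 0,"wy": 0,"wz": 0,"claw": 1},
    {"tx": 0,"ty": 0,"tz": 0.012,"wx": 0,"wy": 0,"wz": 0,"claw": 1},
    {"tx": 0,"ty": 0,"tz": 0.016,"wx": 0,"wy": 0,"wz": 0,"claw": 1},
    {"tx": 0,"ty": 0,"tz": 0.016,"wx": 0,"wy": 0,"wz": 0,"claw": 1}
  ]
}}

```text
clock: 17.8
eef_pos: [568.0, -182.2, 37.4]
tool_rot: [3.141, -0.0, 1.367]
force: [2.2, 8.2, 0.8]
width: 28.2
gripper_force: 59.6
```

```bash
python3 -c "
from h import *
s=st(); goto(s,0,-2.3,70)"
```

```text
at [ 0.14 -2.37 74.35] F xyz track [0.5 8.4 0.8] M [ 1.7  -0.01 -0.  ] w 28.2 t 17.8 rot [ 3.1410e+00 -4.0000e-04  1.3674e+00]
at [ 0.1 -2.4 74.4] shift [ 0.0002 -0.0006  0.0145] turn [ 0.0004 -0.0003 -0.    ]
```

{"name": "jog_arm", "arguments": {
  "plan": [
    {"tx": 0,"ty": 0,"tz": 0.004,"wx": 0,"wy": 0,"wz": 0,"claw": 1},
    {"tx": 0,"ty": 0,"tz": 0.008,"wx": 0,"wy": 0,"wz": 0,"claw": 1},
    {"tx": 0,"ty": 0,"tz": 0.012,"wx": 0,"wy": 0,"wz": 0,"claw": 1},
    {"tx": 0,"ty": 0,"tz": 0.016,"wx": 0,"wy": 0,"wz": 0,"claw": 1},
    {"tx": 0,"ty": 0,"tz": 0.016,"wx": 0,"wy": 0,"wz": 0,"claw": 1}
  ]
}}

```text
clock: 18.3
eef_pos: [568.0, -182.2, 32.5]
tool_rot: [3.141, -0.0, 1.367]
force: [1.8, 8.1, 0.5]
width: 28.2
gripper_force: 59.6
```

```bash
python3 -c "
from h import *
s=st(); goto(s,0,-2.3,67)"
```

```text
at [ 0.14 -2.38 69.49] F xyz track [0.1 8.3 0.5] M [ 1.68 -0.04  0.03] w 28.2 t 18.3 rot [ 3.1411e+00 -4.0000e-04  1.3674e+00]
at [ 0.1 -2.4 69.5] shift [ 0.0002 -0.0005  0.0083] turn [ 0.0003 -0.0002 -0.    ]
```

Now in 1.2 mm steps.

{"name": "jog_arm", "arguments": {
  "plan": [
    {"tx": 0,"ty": -0.0005,"tz": 0.002,"wx": 0,"wy": 0,"wz": 0,"claw": 1},
    {"tx": 0,"ty": -0.0005,"tz": 0.005,"wx": 0,"wy": 0,"wz": 0,"claw": 1},
    {"tx": 0,"ty": -0.0005,"tz": 0.005,"wx": 0,"wy": 0,"wz": 0,"claw": 1},
    {"tx": 0,"ty": -0.0005,"tz": 0.005,"wx": 0,"wy": 0,"wz": 0,"claw": 1}
  ]
}}

```text
clock: 18.7
eef_pos: [567.9, -182.2, 31.1]
tool_rot: [3.141, -0.0, 1.367]
force: [1.8, 8.5, -0.3]
width: 28.4
gripper_force: 59.6
```

{"name": "jog_arm", "arguments": {
  "plan": [
    {"tx": 0,"ty": 0,"tz": 0.002,"wx": 0,"wy": 0,"wz": 0,"claw": 1},
    {"tx": 0,"ty": 0,"tz": 0.004,"wx": 0,"wy": 0,"wz": 0,"claw": 1},
    {"tx": 0,"ty": 0,"tz": 0.004,"wx": 0,"wy": 0,"wz": 0,"claw": 1},
    {"tx": 0,"ty": 0,"tz": 0.004,"wx": 0,"wy": 0,"wz": 0,"claw": 1}
  ]
}}

```text
clock: 19.1
eef_pos: [567.8, -182.2, 29.9]
tool_rot: [3.141, -0.0, 1.367]
force: [1.9, 8.5, 1.1]
width: 28.5
gripper_force: 59.6
```

{"name": "jog_arm", "arguments": {
  "plan": [
    {"tx": 0,"ty": 0,"tz": 0.002,"wx": 0,"wy": 0,"wz": 0,"claw": 1},
    {"tx": 0,"ty": 0,"tz": 0.004,"wx": 0,"wy": 0,"wz": 0,"claw": 1},
    {"tx": 0,"ty": 0,"tz": 0.004,"wx": 0,"wy": 0,"wz": 0,"claw": 1},
    {"tx": 0,"ty": 0,"tz": 0.004,"wx": 0,"wy": 0,"wz": 0,"claw": 1}
  ]
}}

```text
clock: 19.5
eef_pos: [567.6, -183.0, 28.5]
tool_rot: [3.141, 0.0, 1.367]
force: [2.3, 6.7, -1.9]
width: 28.2
gripper_force: 59.5
```

```bash
python3 -c "
from h import *
s=st(); goto(s,0,-2.3,65)"
```

```text
at [-0.07 -3.16 65.49] F xyz track [ 0.9  7.  -1.9] M [ 1.41 -0.15  0.03] w 28.2 t 19.5 rot [3.1410e+00 5.0000e-04 1.3671e+00]
at [-0.1 -3.2 65.5] shift [0.0029 0.0001 0.0016] turn [ 0.0004  0.0003 -0.0002]
```

Fy dropped from 8.4 to 7.0 N and the roller shifted 0.8 mm towards the guard, so the axle popped into the guard recess at z≈65.5. Feeling for the recess's vertical play to centre it.

{"name": "jog_arm", "arguments": {
  "plan": [
    {"tx": 0,"ty": 0,"tz": 0.002,"wx": 0,"wy": 0,"wz": 0,"claw": 1},
    {"tx": 0,"ty": 0,"tz": 0.0035,"wx": 0,"wy": 0,"wz": 0,"claw": 1},
    {"tx": 0,"ty": 0,"tz": 0.0035,"wx": 0,"wy": 0,"wz": 0,"claw": 1},
    {"tx": 0,"ty": 0,"tz": 0.0035,"wx": 0,"wy": 0,"wz": 0,"claw": 1}
  ]
}}

```text
clock: 19.9
eef_pos: [567.6, -183.1, 27.7]
tool_rot: [3.141, 0.001, 1.367]
force: [1.2, 7.4, 1.2]
width: 28.0
gripper_force: 59.5
```

```bash
python3 -c "
from h import *
s=st()"
```

```text
at [-2.000e-02 -3.300e+00  6.466e+01] F xyz track [-0.3  7.5  1.2] M [ 1.28 -0.04  0.02] w 28.0 t 19.9 rot [3.1409e+00 6.0000e-04 1.3669e+00]
```

{"name": "jog_arm", "arguments": {
  "plan": [
    {"tx": 0,"ty": 0,"tz": 0.001,"wx": 0,"wy": 0,"wz": 0,"claw": 1},
    {"tx": 0,"ty": 0,"tz": 0.003,"wx": 0,"wy": 0,"wz": 0,"claw": 1},
    {"tx": 0,"ty": 0,"tz": 0.003,"wx": 0,"wy": 0,"wz": 0,"claw": 1},
    {"tx": 0,"ty": 0,"tz": 0.003,"wx": 0,"wy": 0,"wz": 0,"claw": 1}
  ]
}}

```text
clock: 20.3
eef_pos: [567.6, -183.1, 26.7]
tool_rot: [3.141, 0.001, 1.367]
force: [2.1, 6.3, 1.2]
width: 28.2
gripper_force: 59.5
```

```bash
python3 -c "
from h import *
s=st()"
```

```text
at [-6.000e-02 -3.300e+00  6.374e+01] F xyz track [0.8 6.6 1.2] M [ 1.34 -0.05  0.04] w 28.2 t 20.3 rot [3.1410e+00 6.0000e-04 1.3669e+00]
```

{"name": "jog_arm", "arguments": {
  "plan": [
    {"tx": 0,"ty": 0,"tz": 0.001,"wx": 0,"wy": 0,"wz": 0,"claw": 1},
    {"tx": 0,"ty": 0,"tz": 0.0025,"wx": 0,"wy": 0,"wz": 0,"claw": 1},
    {"tx": 0,"ty": 0,"tz": 0.0025,"wx": 0,"wy": 0,"wz": 0,"claw": 1},
    {"tx": 0,"ty": 0,"tz": 0.0025,"wx": 0,"wy": 0,"wz": 0,"claw": 1}
  ]
}}

```text
clock: 20.7
eef_pos: [567.6, -183.1, 26.0]
tool_rot: [3.141, 0.001, 1.367]
force: [2.0, 7.0, 0.7]
width: 28.0
gripper_force: 59.5
```

```bash
python3 -c "
from h import *
s=st()"
```

```text
at [-0.07 -3.32 63.  ] F xyz track [0.6 7.2 0.7] M [ 1.38 -0.02  0.02] w 28.0 t 20.7 rot [3.1410e+00 6.0000e-04 1.3669e+00]
```

{"name": "jog_arm", "arguments": {
  "plan": [
    {"tx": 0,"ty": 0,"tz": -0.002,"wx": 0,"wy": 0,"wz": 0,"claw": 1},
    {"tx": 0.004,"ty": 0,"tz": -0.002,"wx": 0,"wy": 0,"wz": 0,"claw": 1},
    {"tx": 0.008,"ty": 0,"tz": -0.002,"wx": 0,"wy": 0,"wz": 0,"claw": 1},
    {"tx": 0.012,"ty": 0,"tz": -0.002,"wx": 0,"wy": 0,"wz": 0,"claw": 1},
    {"tx": 0.012,"ty": 0,"tz": -0.002,"wx": 0,"wy": 0,"wz": 0,"claw": 1},
    {"tx": 0.012,"ty": 0,"tz": -0.002,"wx": 0,"wy": 0,"wz": 0,"claw": 1}
  ]
}}

```text
clock: 21.3
eef_pos: [568.2, -180.2, 26.4]
tool_rot: [3.141, 0.001, 1.367]
force: [1.8, 5.6, -1.3]
width: 28.2
gripper_force: 59.5
```

```bash
python3 -c "
from h import *
s=st(); held()"
```

```text
at [-0.09 -0.28 63.42] F xyz track [ 0.7  5.9 -1.3] M [ 1.18 -0.1   0.05] w 28.2 t 21.3 rot [3.1411e+00 1.3000e-03 1.3666e+00]
w 28.2 F [ 1.8  5.6 -1.3] [ 568.2 -180.2   26.4] [3.1411e+00 1.3000e-03 1.3666e+00]
12 953 y [-13.8  14.9] ztop -52.4
16 962 y [-13.6  14.8] ztop -52.2
20 992 y [-13.8  14.9] ztop -52.2
24 1014 y [-13.6  14.8] ztop -52.2
28 1678 y [-13.3  14.6] ztop -51.8
32 950 y [-11.   10.6] ztop -46.6
36 145 y [-18.3   5.1] ztop -49.8
40 1827 y [-21.6  21.6] ztop -51.1
44 2704 y [-21.6  21.6] ztop -51.0
xmax tip [47.2025704  47.59621397 47.99803793] body end [47.24962259 47.44073432]
```

{"name": "jog_arm", "arguments": {
  "plan": [
    {"tx": 0.003,"ty": 0,"tz": 0,"wx": 0,"wy": 0,"wz": 0,"claw": 1},
    {"tx": 0.006,"ty": 0,"tz": 0,"wx": 0,"wy": 0,"wz": 0,"claw": 1},
    {"tx": 0.006,"ty": 0,"tz": 0,"wx": 0,"wy": 0,"wz": 0,"claw": 1},
    {"tx": 0.006,"ty": 0,"tz": 0,"wx": 0,"wy": 0,"wz": 0,"claw": 1}
  ]
}}

```text
clock: 21.75
eef_pos: [568.5, -178.8, 26.4]
tool_rot: [3.141, 0.002, 1.366]
force: [1.0, 5.1, -1.3]
width: 28.6
gripper_force: 59.5
```

```bash
python3 -c "
from h import *
s=st()"
```

```text
at [-0.07  1.16 63.44] F xyz track [-0.   5.2 -1.3] M [ 1.07 -0.11  0.07] w 28.6 t 21.75 rot [3.1409e+00 1.6000e-03 1.3664e+00]
```

The force follows the spring alone with no contact, so the fixed end is entering the low recess. Continuing.

{"name": "jog_arm", "arguments": {
  "plan": [
    {"tx": 0.003,"ty": 0,"tz": 0,"wx": 0,"wy": 0,"wz": 0,"claw": 1},
    {"tx": 0.006,"ty": 0,"tz": 0,"wx": 0,"wy": 0,"wz": 0,"claw": 1},
    {"tx": 0.01,"ty": 0,"tz": 0,"wx": 0,"wy": 0,"wz": 0,"claw": 1},
    {"tx": 0.01,"ty": 0,"tz": 0,"wx": 0,"wy": 0,"wz": 0,"claw": 1},
    {"tx": 0.01,"ty": 0,"tz": 0,"wx": 0,"wy": 0,"wz": 0,"claw": 1}
  ]
}}

```text
clock: 22.25
eef_pos: [568.8, -177.1, 26.4]
tool_rot: [3.141, 0.003, 1.365]
force: [2.3, 4.6, -1.7]
width: 28.1
gripper_force: 59.5
```

```bash
python3 -c "
from h import *
s=st()"
```

```text
at [-0.08  2.93 63.43] F xyz track [ 1.3  4.9 -1.7] M [ 0.98 -0.3   0.11] w 28.1 t 22.25 rot [3.1408e+00 3.0000e-03 1.3654e+00]
```

{"name": "jog_arm", "arguments": {
  "plan": [
    {"tx": 0.003,"ty": 0,"tz": 0,"wx": 0,"wy": 0.001,"wz": -0.001,"claw": 1},
    {"tx": 0.007,"ty": 0,"tz": 0,"wx": 0,"wy": 0.002,"wz": -0.001,"claw": 1},
    {"tx": 0.007,"ty": 0,"tz": 0,"wx": 0,"wy": 0.002,"wz": -0.001,"claw": 1},
    {"tx": 0.007,"ty": 0,"tz": 0,"wx": 0,"wy": 0.002,"wz": -0.001,"claw": 1}
  ]
}}

```text
clock: 22.65
eef_pos: [568.8, -175.3, 26.3]
tool_rot: [3.141, 0.0, 1.367]
force: [1.4, 3.9, -1.7]
width: 28.2
gripper_force: 59.5
```

```bash
python3 -c "
from h import *
s=st()"
```

```text
at [-0.44  4.53 63.31] F xyz track [ 0.6  4.1 -1.7] M [ 0.81 -0.24  0.1 ] w 28.2 t 22.65 rot [3.1415e+00 1.0000e-04 1.3665e+00]
```

{"name": "jog_arm", "arguments": {
  "plan": [
    {"tx": 0.002,"ty": 0.001,"tz": 0,"wx": 0,"wy": 0,"wz": 0,"claw": 1},
    {"tx": 0.004,"ty": 0.001,"tz": 0,"wx": 0,"wy": 0,"wz": 0,"claw": 1},
    {"tx": 0.004,"ty": 0.001,"tz": 0,"wx": 0,"wy": 0,"wz": 0,"claw": 1},
    {"tx": 0.004,"ty": 0.001,"tz": 0,"wx": 0,"wy": 0,"wz": 0,"claw": 1}
  ]
}}

```text
clock: 23.05
eef_pos: [568.9, -174.9, 26.3]
tool_rot: [-3.141, 0.001, 1.366]
force: [1.4, 1.0, -1.2]
width: 28.5
gripper_force: 59.5
```

```bash
python3 -c "
from h import *
s=st(); c=get('side'); save(c,'sd.png',(300,230,520,380),3.5)"
```

```text
at [-0.43  5.01 63.26] F xyz track [ 1.2  1.3 -1.2] M [ 0.14 -0.05  0.08] w 28.5 t 23.05 rot [-3.1412e+00  9.0000e-04  1.3660e+00]
```

The boss meets the low rail at y = 5.0 mm (Fy falls to 1.3 N), which is the home position. Letting go gently, then rising.

{"name": "jog_arm", "arguments": {
  "plan": [
    {"tx": 0,"ty": 0,"tz": 0,"wx": 0,"wy": 0,"wz": 0,"claw": 0.6},
    {"tx": 0,"ty": 0,"tz": 0,"wx": 0,"wy": 0,"wz": 0,"claw": 0.5},
    {"tx": 0,"ty": 0,"tz": 0,"wx": 0,"wy": 0,"wz": 0,"claw": 0.45},
    {"tx": 0,"ty": 0,"tz": 0,"wx": 0,"wy": 0,"wz": 0,"claw": 0.45},
    {"tx": 0,"ty": 0,"tz": 0,"wx": 0,"wy": 0,"wz": 0,"claw": 0.45},
    {"tx": 0,"ty": 0,"tz": 0,"wx": 0,"wy": 0,"wz": 0,"claw": 0.45}
  ]
}}

```text
clock: 23.7
eef_pos: [569.3, -174.1, 26.3]
tool_rot: [3.142, 0.0, 1.367]
force: [-0.0, 0.1, 0.0]
width: 47.0
gripper_force: 0.0
```

```bash
python3 -c "
from h import *
s=st(); c,w,s=held()"
```

```text
at [-0.16  5.84 63.35] F xyz track [-0.   0.1  0. ] M [-0.05 -0.   -0.08] w 47.0 t 23.7 rot [3.1415 0.     1.3665]
w 47.0 F [-0.   0.1  0. ] [ 569.3 -174.1   26.3] [3.1415 0.     1.3665]
12 936 y [-13.9  14.7] ztop -52.4
16 966 y [-13.9  14.6] ztop -52.4
20 993 y [-13.8  14.5] ztop -52.5
24 1017 y [-13.8  14.7] ztop -52.5
28 1413 y [-13.4  14.1] ztop -52.0
32 993 y [-21.6  21.6] ztop -51.2
36 1809 y [-21.5  21.6] ztop -51.2
40 1811 y [-21.4  21.5] ztop -50.8
44 3556 y [-21.6  21.5] ztop -51.0
xmax tip [47.02788196 47.11475159 47.28793664] body end [47.09631175 47.25706767]
```

{"name": "jog_arm", "arguments": {
  "plan": [
    {"tx": 0,"ty": 0,"tz": -0.02,"wx": 0,"wy": 0,"wz": 0,"claw": 0.45},
    {"tx": 0,"ty": 0,"tz": -0.06,"wx": 0,"wy": 0,"wz": 0,"claw": 0.45},
    {"tx": 0,"ty": 0,"tz": -0.14,"wx": 0,"wy": 0,"wz": 0,"claw": 0.45},
    {"tx": 0,"ty": 0,"tz": -0.26,"wx": 0,"wy": 0,"wz": 0,"claw": 0.45},
    {"tx": 0,"ty": 0,"tz": -0.4,"wx": 0,"wy": 0,"wz": 0,"claw": 0.45},
    {"tx": 0,"ty": 0,"tz": -0.52,"wx": 0,"wy": 0,"wz": 0,"claw": 0.45},
    {"tx": -0.1,"ty": 0,"tz": -0.58,"wx": 0,"wy": 0,"wz": 0,"claw": 0.45},
    {"tx": -0.22,"ty": 0,"tz": -0.58,"wx": 0,"wy": 0,"wz": 0,"claw": 0.45},
    {"tx": -0.33,"ty": 0,"tz": -0.58,"wx": 0,"wy": 0,"wz": 0,"claw": 0.45},
    {"tx": -0.33,"ty": 0,"tz": -0.58,"wx": 0,"wy": 0,"wz": 0,"claw": 0.45},
    {"tx": -0.33,"ty": 0,"tz": -0.58,"wx": 0,"wy": 0,"wz": 0,"claw": 0.45}
  ]
}}

```text
clock: 24.85
eef_pos: [548.9, -271.8, 201.2]
tool_rot: [3.141, -0.0, 1.364]
force: [-0.3, 0.8, 0.0]
width: 47.0
gripper_force: 0.0
```

Run:
```python
from h import *
ctrl.get_image('side'); c=get('wrist'); w=cloud(c); P=w.reshape(-1,3); a=(P-S)@U; b=(P-S)@V; z=P[:,2]
for lo,hi in [(-95,-55),(-22,22),(55,95)]:
    k=(abs(b)<42)&(z>60)&(z<95)&(a>lo)&(a<hi)
    for b0,b1 in [(-35,-10),(10,35)]:
        q=k&(b>b0)&(b<b1); print(lo,q.sum(),'mid a',(np.percentile(a[q],.5)+np.percentile(a[q],99.5))/2,'ztop',np.percentile(z[q],98))
save(c,'fin.png',(60,0,620,300),1.4)
```

```text
-95 1435 mid a -73.84038011831706 ztop 79.71876509713115
-95 1643 mid a -73.74967837174916 ztop 79.77274639198181
-22 1371 mid a -0.26073029996681907 ztop 79.07709621188619
-22 1591 mid a -0.12686995871384266 ztop 79.21766987099655
55 1406 mid a 74.47735335381003 ztop 79.56799078841031
55 1650 mid a 74.59002453774318 ztop 79.57443101462603
```

View pics/fin.png

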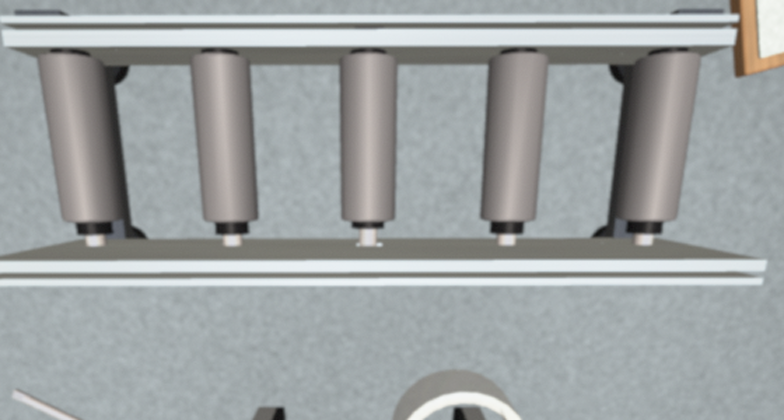

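The final view shows the roller at (368,140), level and in line with its neighbours, with the sprung end in the guard recess (370,243) and the boss against the low rail.

```bash
python3 -c "
from cell import ctrl
print(ctrl.finish_job())"
```

```text
the job is handed in; nothing more can be done
None
```

The roller is back in the gap with both axle ends in their recesses, released and handed in at about 25 s; on the first lift it slipped from the grip and fell back into the cradle, so I gripped it again.

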